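Turn the half-soldered strip and ready the bench for its second half

TASK

One half of the terminal strip in the board holder is soldered; get the bench ready for the other half: slide the holder's jaw back, turn the strip end for end, same face up, laid flat between the cheeks and not dropped, and slide the jaw home over its end again, never striking the soldering-iron stand or the solder-reel stand. Clear every parts carton off the bench onto the sloped stand, in one pile in the middle of it, each lying flat, lengthwise down the slope, its end back against the backstop. Last of all, with strip, jaw and cartons in place, press the solvent dispenser's dish right down and let it spring back up; leave the other tools where they lie.

Things in the scene. Friction and masses are not known exactly. Their poses are not given: they have to be found in the camera images.
- strip: terminal strip: board in an aluminium edge frame, 200 x 36 x 8 mm, about 0.15 kg; origin at the centre of its underside, z up, x along it to the soldered end, which starts at the holder's +x end. Soldered half: two black header rows (x 24 to 62 mm), white connector (x 66 to 80 mm), tops up to 24 mm above the underside; other half flat. Grip the clear middle (22 mm either way) across the 36 mm
- strip_header (a point): point on the strip's middle line at its white connector, 73 mm from the strip's centre towards the soldered end, 8 mm above the underside
- holder: board holder, fixed; origin on the bench, x along its 44 mm wide, 14 mm high rail, z up. U supports 20 mm long at x = +-80 mm: ledges 44 mm above the bench carry the strip, cheeks 21 mm either side of the middle rise 16 mm more (3 mm play). Fixed stop at x = 104 mm; sliding jaw at the -x end. Nothing else between the supports. Iron and reel stands on -y side; +y side, to the robot, clear
- jaw (a joint): how far the holder's sliding jaw is drawn back along the rail, towards the holder's -x (m): 0 is home, 0.035 fully back; stays where it is left (1.5 N friction). Home, its face is at x = -102 mm of the holder and its lip, 55 to 60 mm above the bench, reaches over the strip's end to x = -90 mm, so the strip cannot be lifted out; drawn back 20 mm or more it frees it
- jaw_knob (a point): on the axis of the jaw's upright black knob, 17 mm across, from 61 to 90 mm above the bench; this point is 78 mm above the bench. Pinch it from above across the rail and slide
- iron_stand: soldering-iron stand, fixed: black base 90 x 75 x 22 mm (origin at the centre of its underside, axes parallel to the holder's), wire coil 44 mm across holding the black iron, leaning 0.5 rad to -y, iron's end about 210 mm above the bench. By the holder's +x end, near enough that a strip turned on the spot low down strikes it
- reel_stand: solder-reel stand fixed to the bench: round foot 80 mm across, upright spindle with two reels (62 and 56 mm across), knob at the top 141 mm above the bench; origin at the centre of its underside. It stands beside the holder's -x end on the holder's -y side
- slope: bed and backstop of the fixed grey parts stand. Origin on the bed at the middle of the backstop's foot, 22 mm above the bench; x down the slope (0.26 rad) to the backstop, z square to the bed, y across. Bed: z = 0, x -168 (high front edge) to 0 mm, 140 mm wide, sides and front open. Backstop: x = 0, 110 mm wide, 145 mm high. A stacked carton has its origin at x -60, y 0, z 0, 36, 72 or 108 mm
- carton1: brown parts carton 120 x 56 x 36 mm (x, y, z), about 0.2 kg, all alike, lying on the bench; origin at the centre of its underside, z up; gripped across the 56 mm width. Two to four of the four cartons are present
- carton2: brown parts carton 120 x 56 x 36 mm (x, y, z), about 0.2 kg, all alike, lying on the bench; origin at the centre of its underside, z up; gripped across the 56 mm width. Two to four of the four cartons are present
- carton3: brown parts carton 120 x 56 x 36 mm (x, y, z), about 0.2 kg, all alike, lying on the bench; origin at the centre of its underside, z up; gripped across the 56 mm width. Two to four of the four cartons are present
- carton4: brown parts carton 120 x 56 x 36 mm (x, y, z), about 0.2 kg, all alike, lying on the bench; origin at the centre of its underside, z up; gripped across the 56 mm width. Two to four of the four cartons are present
- pump_dish (a joint): how far the dispenser's dish is pressed down (m): 0 is up, 0.010 is right down; a spring holds it up (1 N to start it, 4 N at the bottom) and it springs back when let go
- pump_top (a point): centre of the top face of the dispenser's round steel dish (54 mm across), on a white bottle clamped upright to the bench; 144 mm above the bench when up; press straight down with closed fingertips
- tape_roll: bystander, not to be moved: roll of red plastic tape lying flat, 68 mm across, 19 mm high, hole 40 mm; origin at the centre of its underside
- flux_jar: bystander, not to be moved: small amber jar with a black lid, 48 mm across, 50 mm high; origin at the centre of its underside
- multimeter: bystander, not to be moved: hand multimeter lying face up, 165 x 80 x 36 mm; origin at the centre of its underside
- screwdriver: bystander, not to be moved: green-handled screwdriver lying down, 170 mm long
- solder_reel: bystander, not to be moved: loose solder reel lying flat, 58 mm across, 32 mm high; origin at the centre of its underside
- cutters: bystander, not to be moved: red-handled side cutters lying down, about 125 mm long, 14 mm high
Not all that is in view belongs to the job. Leave any green or red look-alike of the carton2 alone.

How it is judged:
On the way, in this order (a step that is already met when the one before it is completed fails the run):
1. the strip lies reversed and seated in its holder, the jaw is home, and every carton is stacked on the sloped stand (x of strip_header in the frame of holder below -0.065 m and y of strip in the frame of holder between -0.006 and 0.006 m and z of strip in the frame of holder between 0.04 and 0.0475 m and angle between the z axis of strip and the z axis of holder, either way round below 0.05 rad and angle between strip's own z axis and vertical below 0.1 rad and value of joint jaw below 0.005 m and x of carton1 in the frame of slope between -0.069 and -0.055 m and y of carton1 in the frame of slope between -0.02 and 0.02 m and angle between the x axis of each of carton1, carton2, carton3, carton4 and the x axis of slope, either way round below 0.13 rad and angle between the z axis of each of carton1, carton2, carton3, carton4 and the z axis of slope, either way round below 0.09 rad and x of carton2 in the frame of slope between -0.069 and -0.055 m and y of carton2 in the frame of slope between -0.02 and 0.02 m and x of carton3 in the frame of slope between -0.069 and -0.055 m and y of carton3 in the frame of slope between -0.02 and 0.02 m and x of carton4 in the frame of slope between -0.069 and -0.055 m and y of carton4 in the frame of slope between -0.02 and 0.02 m), for 0.3 s.
2. then the dispenser's dish is pressed right down (value of joint pump_dish above 0.007 m), for 0.06 s.
At the end, for the whole second after the job is handed in: strip reversed, flat on both ledges between the cheeks, same face up, jaw home (5 mm); every carton flat (0.09 rad) in one pile on the slope, within 20 mm of its middle line, 0.13 rad of lengthwise, 9 mm of the backstop; dish was pressed over 7 mm after that and is up again (under 2 mm); all at rest (all of step 1 and linear speed of each of strip, carton1, carton2, carton3, carton4 below 0.02 m/s and value of joint pump_dish below 0.002 m); the robot touches nothing.
It fails at once if the strip or the robot strikes the iron stand (more than 1.5 N) (contact force between iron_stand and strip above 1.5 N or contact force between iron_stand and the fingers above 1.5 N or contact force between iron_stand and the arm above 1.5 N).
It fails at once if the strip or the robot strikes the reel stand (more than 1.5 N) (contact force between reel_stand and strip above 1.5 N or contact force between reel_stand and the fingers above 1.5 N or contact force between reel_stand and the arm above 1.5 N).
It fails at once if the strip is dropped or flung (faster than 1.3 m/s) (linear speed of strip above 1.3 m/s).
It fails at once if a bystanding tool is pushed more than 50 mm away (distance of any of tape_roll, flux_jar, multimeter, screwdriver, solder_reel, cutters from where it was at the start of the episode above 0.05 m).
Of carton1, carton2, carton3, carton4 only 2 to 4 are there at a start; the rules pass over those that are not, and their reading is None.
At some moment in a run one of carton1, carton2, carton3, carton4 may be knocked a few centimetres aside while the robot is not near it.
It also fails if it takes over 210 s, if anything falls off the work surface, if the arm or the gripper's body presses on something with over 40 N, if the wrist force passes 120 N, or if a joint passes its speed limit or range.

ROBOT

A 6-joint arm with a two-finger parallel gripper is mounted at the origin on the work surface. World frame = base frame: x ahead of the robot, y to its left, z up, the work surface at z = 0. Lengths are in m, angles in rad, forces in N, time in s.
With the tool pointing down it reaches from about 0.275 to 0.775 m from the base axis. Payload 14.6 kg.
Tool frame: the origin (TCP) lies between the finger pads; the fingertips stand 22 mm ahead of it and the grasp point (between the pads) lies 3 mm ahead of it; z points along the fingers, y is the line along which they close (so a half turn about z gives the same grasp; the last joint's range is limited). The gripper opens to 85 mm and grips with 20 to 120 N. Pads are 22 mm wide; open, the fingers measure 114 mm over their backs; the gripper's body (76 mm by 85 mm) begins 54 mm behind the grasp point. The pads swing forward as they close: fully open they stand 13 mm farther back than shut.
Start: joints at [-1.331, 0.263, -0.048, 1.259, 0, 1.415], TCP at [0.202, -0.485, 0.253] pointing down, gripper open.
Joint ranges: [-2.65, 2.65], [-0.89, 1.7], [-1.18, 1.37], [-2.13, 2.11], [-1.35, 1.29], [-3.14, 3.14]. Speed limits (rad/s): [1.89, 1.89, 2.57, 2.79, 3.14, 3.14].

INTERFACE

Orientations are given as [roll, pitch, yaw] about the fixed x, y, z axes, in that order (R = Rz(yaw) Ry(pitch) Rx(roll)).
In Python, from bench import manip gives the robot as it stands.
- The arm moves only by the tool jog_arm, never from a script. Its argument "steps" is a list that holds one entry, the list of rows, each a list of 7 numbers: the shift along the tool's x, y, z in mm, then the turn, a rotation vector about the tool's x, y, z in degrees, then the opening, from -1 (shut) to 1 (fully open). A call has exactly 8 rows; each row is the pose to reach, as a shift and turn from the pose commanded when the call began, along the tool's axes at that moment; what a row does not reach only later rows make up. A row lasts 1/8 s, in which the tool goes at most 62.5 mm and 10.7 degrees, less where a joint would pass 70% of its speed; a pose out of reach is approached as far as the arm can. A call with a gripper value outside its range is refused whole. The fingers move at their own pace and stop on an object; the grip force is fixed at half the most. Time passes only in rows, so rows that repeat a pose let the fingers close, or fill a call up. It gives the time, the measured TCP pose, the force, the opening and the grip force at its end, in the units of the state.
- manip.state(): the state, without advancing time (a new reading comes with each control period).
- manip.get_image(name): name is "scene" or "top" or "wrist"; returns the picture (400x640x3 uint8, red, green, blue); there is no depth.
- manip.camera_params(name): a dict with "K" (3x3 intrinsics, pixels), "k1" (the pictures are not rectified: a ray, as slopes to the right and down, at radius r is drawn at 1 + k1 r^2 times it, then the intrinsics apply), "R" (3x3) and "t" (3): a world point X has camera coordinates R X + t; the wrist camera has in their place "hand_eye" (4x4, takes a point from camera to tool coordinates, whose origin is the TCP and whose axes are the flange's). Camera axes: x right, y down, z forward; pixel columns grow to the right and rows downward; lengths in m; the calibration is good to about 2 mm. A picture is of the moment at which its call begins: read the wrist's pose just before it. camera_params takes no time and is no camera call.
- manip.finish_job(): hands the job in; it is judged then, once.
The state is a dict: "t": time; "q": joint angles; "qvel": joint speeds; "tau": joint torques, N m; "tcp_pos": TCP position; "tcp_rot": TCP orientation; "contact_force": force on the tool from outside, world axes, zero at the start; "wrist_torque": the same for the moment, N m; "width": finger opening in m; "finger_force": force on a finger pad.
Only numpy, scipy, OpenCV 4.12 (cv2) and the standard library are available. Lean on these libraries where they do the work, as an engineer would, in place of code of your own. Each camera call takes 0.05 s, during which the arm holds its last target. There are 200 camera calls.

## Working session

There is one attempt and no reset: what is moved stays moved. The work goes in short steps, Python scripts to look and compute and a tool call to move; the robot and the scene stay as the last step left them, time stands still between calls to the robot, and variables do not carry over. Pictures are saved under pics/ and viewed, at most 14 in all, crops included, and the job is handed in when it is done.

Besides the shell and the picture viewer there is one more tool, called after "Request:" by a JSON object that holds its "op" and its "data". jog_arm: Moves the arm, as the interface text tells. Its arguments: {"type":"object","properties":{"steps":{"type":"array","items":{"type":"array","items":{"type":"array","items":{"type":"number"}}}}},"required":["steps"]}

```bash
ls; mkdir -p pics
cat > h.py <<'E'
import numpy as np, cv2
from bench import manip
from scipy.spatial.transform import Rotation as Ro
def cam(n, st=None):
    p=manip.camera_params(n); K=np.array(p["K"]); k1=p["k1"]
    if n=="wrist":
        st=st or manip.state(); H=np.array(p["hand_eye"])
        Rt=Ro.from_euler("xyz",st["tcp_rot"]).as_matrix()
        Rw=Rt@H[:3,:3]; c=np.array(st["tcp_pos"])+Rt@H[:3,3]
        return K,k1,Rw.T,-Rw.T@c
    return K,k1,np.array(p["R"]),np.array(p["t"])
def proj(X,c):
    K,k1,R,t=c; x=np.atleast_2d(X)@R.T+t; s=x[:,:2]/x[:,2:]
    s=s*(1+k1*(s**2).sum(1,keepdims=True)); return s@K[:2,:2].T+K[:2,2]
def ray(uv,c):
    K,k1,R,t=c; d=(np.atleast_2d(uv)-K[:2,2])@np.linalg.inv(K[:2,:2]).T; s=d.copy()
    for _ in range(20): s=d/(1+k1*(s**2).sum(1,keepdims=True))
    return -R.T@t, np.c_[s,np.ones(len(s))]@R
def onz(uv,c,z):
    o,d=ray(uv,c); return o+d*((z-o[2])/d[:,2:])
def tri(a,ca,b,cb):
    oa,da=ray(a,ca); ob,db=ray(b,cb); da=da[0]/np.linalg.norm(da);db=db[0]/np.linalg.norm(db)
    s=np.linalg.lstsq(np.c_[da,-db],ob-oa,rcond=None)[0]
    return (oa+s[0]*da+ob+s[1]*db)/2, np.linalg.norm(oa+s[0]*da-ob-s[1]*db)
def snap(n,f):
    st=manip.state(); im=manip.get_image(n); cv2.imwrite(f"pics/{f}.png",im[:,:,::-1]); np.save(f"pics/{f}.npy",np.array([st["tcp_pos"],st["tcp_rot"]])); return im,cam(n,st)
def load(n,f):
    a=np.load(f"pics/{f}.npy"); return cv2.imread(f"pics/{f}.png")[:,:,::-1],cam(n,dict(tcp_pos=a[0],tcp_rot=a[1]))
E
python3 - <<'E'
from h import *
for n in ("scene","top","wrist"):
    im,c=snap(n,n+"0"); print(n,c[0].tolist(),c[1],(-c[2].T@c[3]).round(3),c[2].round(2).tolist())
print(manip.state())
E
```

```text
pics
scene [[363.01059216402433, 0.0, 314.7675584106108], [0.0, 363.01059216402433, 194.72421292190094], [0.0, 0.0, 1.0]] -0.03038433005303721 [1.315 0.013 0.779] [[-0.09, 1.0, 0.02], [0.63, 0.07, -0.78], [-0.77, -0.06, -0.63]]
top [[464.20898693228173, 0.0, 323.75388835456465], [0.0, 464.20898693228173, 200.31732710346645], [0.0, 0.0, 1.0]] -0.09807171130444822 [ 0.297 -0.027  1.649] [[0.02, -1.0, -0.0], [-0.99, -0.02, -0.14], [0.14, 0.0, -0.99]]
wrist [[302.8154855163514, 0.0, 322.9189583237888], [0.0, 302.8154855163514, 196.67350102228016], [0.0, 0.0, 1.0]] -0.05286363523059636 [ 0.269 -0.457  0.374] [[0.38, -0.92, -0.0], [-0.88, -0.37, 0.28], [-0.26, -0.11, -0.96]]
{'t': 0.15, 'q': array([-1.33130414e+00,  2.63439411e-01, -4.87740686e-02,  1.25937988e+00,
       -2.33664360e-05,  1.41549916e+00]), 'qvel': array([-0.00078668,  0.00013511,  0.00285046,  0.00109116,  0.00223931,
        0.00096738]), 'tau': array([ 2.06289769e-03, -6.37826085e+01,  3.84648335e+01,  1.05558842e-02,
       -1.81301561e-04,  2.69359276e-05]), 'tcp_pos': array([ 0.20187044, -0.48444518,  0.25292815]), 'tcp_rot': array([-3.14080159e+00, -1.00195465e-04,  3.94789321e-01]), 'contact_force': array([-0.6281971 , -0.46375438, -0.25313278]), 'wrist_torque': array([ 0.05344504,  0.01268096, -0.03672261]), 'finger_force': 0.0, 'width': 0.08526626677307302}
```

View pics/top0.png

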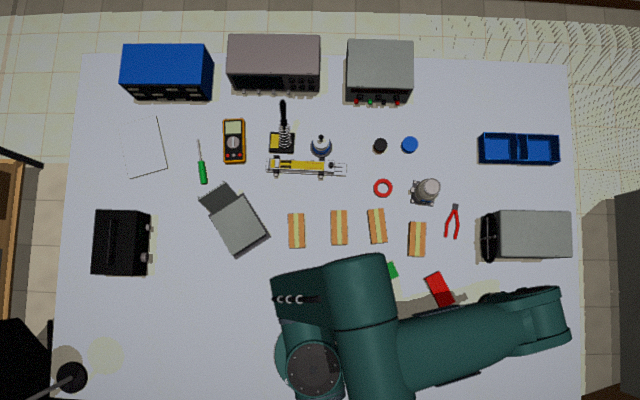

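View pics/scene0.png

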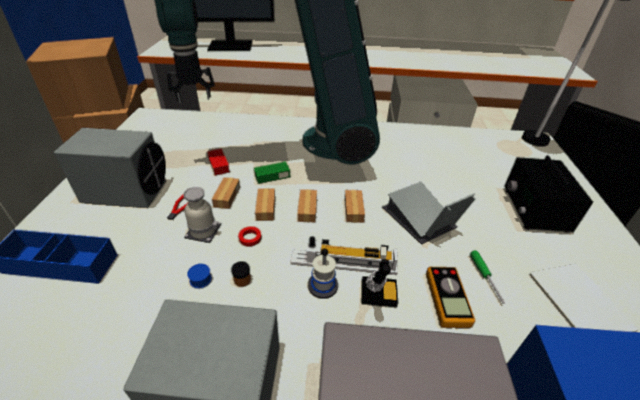

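Top view: four brown cartons at (296,230), (339,227), (377,225) and (417,238). The look-alikes are green (392,269) and red (440,289). The strip and holder are at (305,168), with the jaw on the right at about (328,168). The iron stand is at (282,140), the reel at (320,146), the slope at (235,217) with its backstop upper left, and the dispenser at (425,190). Next I'll measure from both views.

```bash
cat > cart.py <<'E'
from h import *
def cartons(im,c,z,amin=60,lo=(5,70,60),hi=(25,255,255)):
    hsv=cv2.cvtColor(im,cv2.COLOR_RGB2HSV); m=cv2.inRange(hsv,lo,hi)
    m=cv2.morphologyEx(m,cv2.MORPH_CLOSE,np.ones((5,5)))
    out=[]
    for k in cv2.findContours(m,0,2)[0]:
        if cv2.contourArea(k)<amin: continue
        out.append((cv2.minAreaRect(k),k))
    return out
E
python3 - <<'E'
from cart import *
im,c=load("top","top0")
for r,k in cartons(im,c,.036):
    w=onz(k[:,0].astype(float),c,.036)
    rr=cv2.minAreaRect((w[:,:2]*1000).astype(np.float32)); print("top",np.round(r[0]),np.round(rr[0]),np.round(rr[1]),round(rr[2],1))
im2,c2=load("scene","scene0")
for r,k in cartons(im2,c2,.036): 
    if cv2.contourArea(k)<1500: print("scene",np.round(r[0]),cv2.contourArea(k), onz(r[0],c2,.03).round(3))
a=cv2.resize(im[90:270,180:450],None,fx=2.96,fy=2.96,interpolation=cv2.INTER_CUBIC); cv2.imwrite("pics/crop1.png",a[:,:,::-1])
E
```

```text
top [416. 239.] [ 404. -346.] [ 60. 119.] 89.8
top [296. 230.] [425.  74.] [119.  56.] 2.0
top [339. 227.] [439. -75.] [119.  56.] 1.4
top [377. 225.] [ 448. -208.] [120.  58.] 7.5
top [ 12. 239.] [ 370. 1119.] [593. 101.] 6.6
top [297. 164.] [658.  80.] [190.  34.] 86.8
top [274. 140.] [746. 162.] [45. 32.] 2.4
top [234. 140.] [741. 309.] [169.  80.] 3.5
scene [390. 290.] 219.0 [[0.752 0.165 0.03 ]]
scene [240. 282.] 69.5 [[ 0.766 -0.207  0.03 ]]
scene [450. 296.] 719.0 [[0.755 0.314 0.03 ]]
scene [356. 251.] 522.5 [[0.63  0.082 0.03 ]]
scene [354. 206.] 534.5 [[0.439 0.077 0.03 ]]
scene [307. 205.] 525.5 [[ 0.453 -0.073  0.03 ]]
scene [264. 204.] 536.5 [[ 0.461 -0.206  0.03 ]]
scene [225. 192.] 552.0 [[ 0.417 -0.344  0.03 ]]
scene [497. 102.] 397.0 [[-0.426  0.778  0.03 ]]
scene [382.  96.] 122.5 [[-0.422  0.215  0.03 ]]
scene [260.  89.] 828.5 [[-0.423 -0.404  0.03 ]]
scene [254.  64.] 750.0 [[-0.771 -0.513  0.03 ]]
scene [156.  60.] 230.0 [[-0.768 -1.107  0.03 ]]
```

View pics/crop1.png

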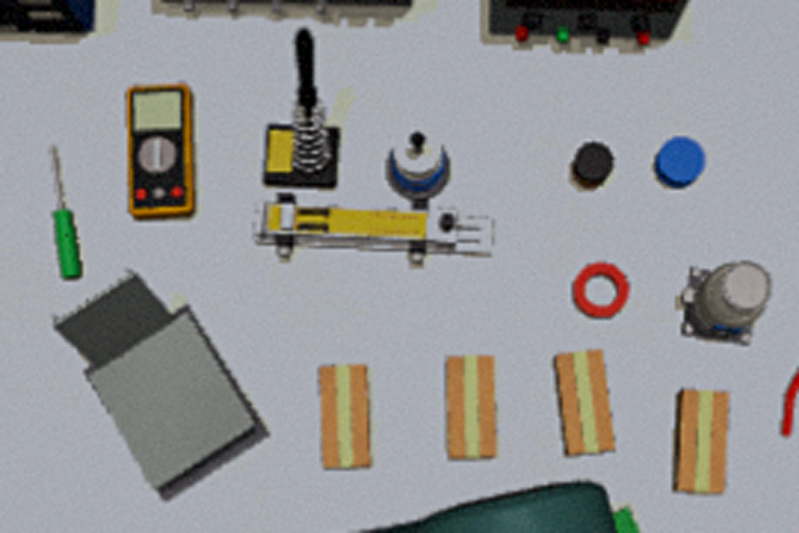

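The close crop confirms the choice: the four brown cartons measure 120 x 56 mm with tops at 36 mm. The iron and reel stands sit on the far side of the holder, and the slope's backstop leans to the upper left. I'll estimate the fixtures next, then look with the wrist camera.

Run:
```python
from h import *
im,c=load("top","top0")
P=lambda u,v:(u/2.96+180,v/2.96+90)
for n,p,z in [("bedbackL",(85,372),.03),("bedbackR",(187,308),.03),("bedfrR",(262,430),.062),("bedfrL",(165,490),.062),("bsT1",(52,320),.165),("bsT2",(130,272),.165),
 ("pump",(746,287),.144),("reelknob",(418,140),.141),("ironbaseC",(302,155),.022),("ironend",(303,35),.21),("knob",(447,220),.09),("stripL",(265,215),.052),("stripR",(427,224),.052),("tape",(601,290),.019)]:
    print(n,onz(P(*p),c,z).round(3)[0])
```

```text
bedbackL [0.468 0.385 0.03 ]
bedbackR [0.548 0.266 0.03 ]
bedfrR [0.402 0.166 0.062]
bedfrL [0.33  0.276 0.062]
bsT1 [0.51  0.391 0.165]
bsT2 [0.566 0.307 0.165]
pump [ 0.569 -0.377  0.144]
reelknob [ 0.73  -0.006  0.141]
ironbaseC [0.742 0.136 0.022]
ironend [0.826 0.122 0.21 ]
knob [ 0.649 -0.042  0.09 ]
stripL [0.659 0.175 0.052]
stripR [ 0.652 -0.019  0.052]
tape [ 0.584 -0.23   0.019]
```

```bash
cat > plan.py <<'E'
from h import *
def Rd(yaw): return Ro.from_euler("xyz",[np.pi,0,yaw])
def plan(wps,start=None):
    """wps: list of (pos,Rotation); prints shift mm + rotvec deg of each from the pose before"""
    if start is None:
        s=manip.state(); start=(np.array(s["tcp_pos"]),Ro.from_euler("xyz",s["tcp_rot"]))
    p,R=start
    for q,S in wps:
        d=R.inv().apply(np.array(q)-p)*1000; r=(R.inv()*S).as_rotvec(degrees=True)
        print(d.round(1).tolist(),r.round(1).tolist()); p,R=np.array(q),S
E
python3 - <<'E'
from plan import *
plan([([.45,-.2,.36],Rd(0)),([.54,.12,.34],Rd(0))])
E
```

```text
[338.5, -167.2, -106.9] [-0.0, 0.0, 22.6]
[90.0, -320.0, 20.0] [0.0, 0.0, 0.0]
```

Request:
{"op": "jog_arm", "data": {"steps": [[[60, -30, -60, 0, 0, 5, 1], [110, -55, -107, 0, 0, 10, 1], [160, -80, -107, 0, 0, 15, 1], [210, -104, -107, 0, 0, 20, 1], [260, -128, -107, 0, 0, 22.6, 1], [310, -153, -107, 0, 0, 22.6, 1], [338.5, -167, -107, 0, 0, 22.6, 1], [338.5, -167, -107, 0, 0, 22.6, 1]]]}}

```text
t: 1.15
tcp_pos: [0.4512, -0.1985, 0.36]
tcp_rot: [-3.141, 0.0, 0.004]
contact_force: [-1.4, -0.7, 0.7]
width: 0.0856
finger_force: 0.0
```

Request:
{"op": "jog_arm", "data": {"steps": [[[15, -55, 5, 0, 0, 0, 1], [30, -110, 10, 0, 0, 0, 1], [45, -165, 15, 0, 0, 0, 1], [60, -220, 20, 0, 0, 0, 1], [75, -275, 20, 0, 0, 0, 1], [90, -320, 20, 0, 0, 0, 1], [90, -320, 20, 0, 0, 0, 1], [90, -320, 20, 0, 0, 0, 1]]]}}

```text
t: 2.15
tcp_pos: [0.5404, 0.0993, 0.3402]
tcp_rot: [-3.128, 0.001, 0.028]
contact_force: [0.5, -0.1, 0.6]
width: 0.0854
finger_force: 0.0
```

Run:
```python
from h import *
print(manip.state()["q"].round(2)); im,c=snap("wrist","w1"); cv2.imwrite("pics/w1v.png",cv2.resize(im,(800,500),interpolation=cv2.INTER_CUBIC)[:,:,::-1])
```

```text
[0.03 0.3  0.24 1.51 0.01 3.14]
```

View pics/w1v.png

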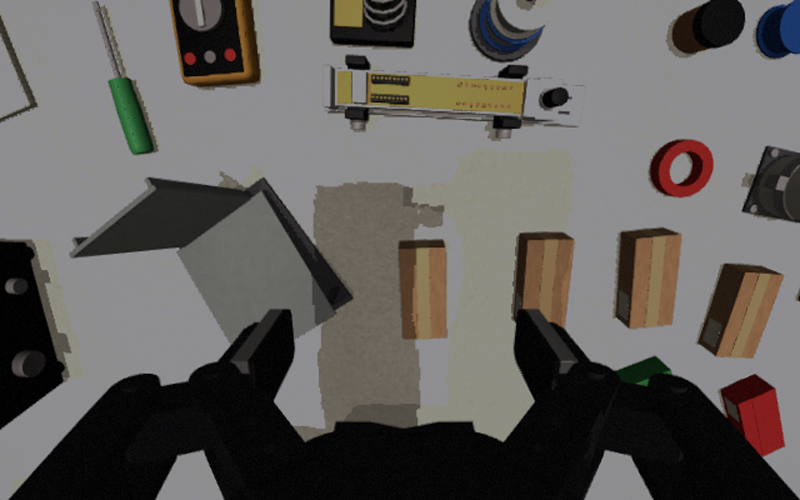

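The view shows the strip in its holder (ends near v-pixels (335,85) and (525,100)), the knob at (556,97), the slope at lower left and the fingers in the foreground. The last joint is at its limit at yaw 0, so I'll work around yaw 90 to 270 deg. Next is a second view.

Run:
```python
from plan import *
plan([([.48,.05,.30],Rd(np.radians(86.8)))])
```

```text
[-61.7, 48.0, 39.7] [-0.7, -0.6, -85.2]
```

Request:
{"op": "jog_arm", "data": {"steps": [[[-30, 24, 20, 0, 0, -10.6, 1], [-61.7, 48, 39.7, 0, 0, -21.2, 1], [-61.7, 48, 39.7, 0, 0, -31.8, 1], [-61.7, 48, 39.7, 0, 0, -42.4, 1], [-61.7, 48, 39.7, 0, 0, -53, 1], [-61.7, 48, 39.7, 0, 0, -63.6, 1], [-61.7, 48, 39.7, 0, 0, -74.2, 1], [-61.7, 48, 39.7, -0.7, -0.6, -84.8, 1]]]}}

```text
t: 3.2
tcp_pos: [0.4799, 0.05, 0.3001]
tcp_rot: [3.141, 0.001, 1.514]
contact_force: [0.2, 0.4, 0.6]
width: 0.0852
finger_force: 0.0
```

Run:
```python
from h import *
print(manip.state()["q"].round(2)); im,c=snap("wrist","w2"); 
im1,_=load("wrist","w1")
a=cv2.resize(im1[40:140,250:480],(800,348),interpolation=cv2.INTER_CUBIC)
cv2.imwrite("pics/c1.png",a[:,:,::-1])
cv2.imwrite("pics/w2v.png",cv2.resize(im,(800,500),interpolation=cv2.INTER_CUBIC)[:,:,::-1])
```

```text
[-0.06  0.18 -0.04  1.36 -0.    1.56]
```

View pics/w2v.png

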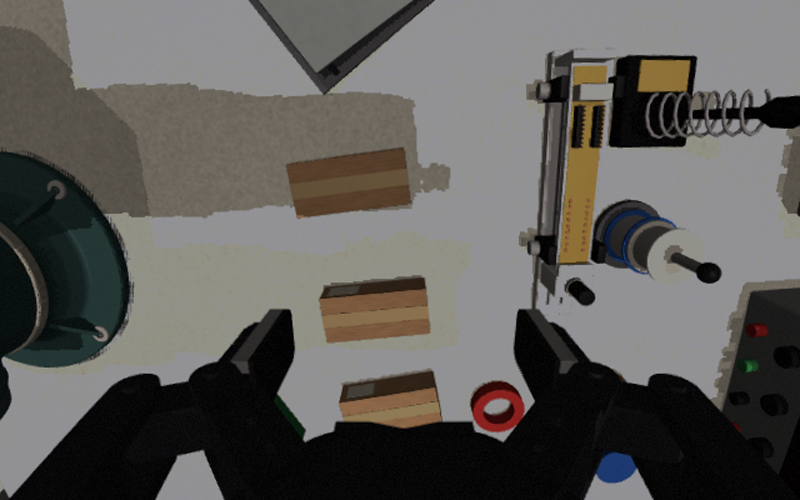

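View pics/c1.png

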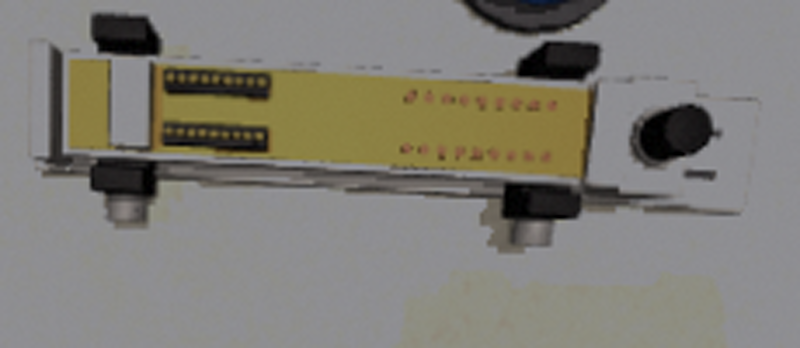

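w2 shows the strip running from (592,65) at the soldered end to (572,262) at the jaw, the knob top near (580,292), the iron at upper right and the reel at (680,262). The w1 crop shows the yellow board, the white connector on the left, two pairs of black cheeks and the knob at (685,130). Now I'll triangulate.

Run:
```python
from h import *
i1,c1=load("wrist","w1"); i2,c2=load("wrist","w2")
def yel(im,roi):
    h=cv2.cvtColor(np.ascontiguousarray(im),cv2.COLOR_RGB2HSV); m=cv2.inRange(h,(18,90,60),(30,255,255))
    z=np.zeros_like(m); x0,y0,x1,y1=roi; z[y0:y1,x0:x1]=m[y0:y1,x0:x1]
    z=cv2.morphologyEx(z,cv2.MORPH_OPEN,np.ones((2,2)))
    return np.argwhere(z)[:,::-1].astype(float)
for im,c,roi in ((i1,c1,(262,50,425,100)),(i2,c2,(455,45,486,215))):
  y=yel(im,roi)
  for zz in (.050,.052):
    w=onz(y,c,zz); r=cv2.minAreaRect((w[:,:2]*1000).astype(np.float32)); print(zz,np.round(r[0],1),np.round(r[1],1),round(r[2],2), np.round(cv2.boxPoints(r)).tolist())
A=lambda u,v:(u/3.478+250-.5+.14,v/3.478+40-.5+.14)
B=lambda u,v:(u/1.25-.1,v/1.25-.1)
for n,a,b in [("knobtop",(688,124),(571,285)),("knobtop_alt",(688,124),(573,287)),("yel +x far corner",(70,60),(607,67)),("yel +x near",(68,150),(572,65)),("yel -x far",(590,90),(592,262)),("yel -x near",(583,178),(559,262)),("conn near low",(111,147),(571,99)),("conn far",(112,58),(612,99))]:
    p,e=tri(A(*a),c1,B(*b),c2); print(n,p.round(4),round(e,4))
e=lambda im,x0,y0,x1,y1,s,f: cv2.imwrite(f,cv2.resize(im[y0:y1,x0:x1],None,fx=s,fy=s,interpolation=cv2.INTER_CUBIC)[:,:,::-1])
e(i2,410,30,590,250,2.7,"pics/c2.png")
```

```text
0.05 [653.7  77.6] [190.7  30.7] 88.51 [[636.0, -17.0], [667.0, -18.0], [672.0, 173.0], [641.0, 173.0]]
0.052 [653.5  77.7] [189.8  30.5] 88.51 [[636.0, -17.0], [666.0, -18.0], [671.0, 172.0], [641.0, 173.0]]
0.05 [657.5  77.3] [191.   30.6] 88.71 [[640.0, -18.0], [671.0, -19.0], [675.0, 172.0], [644.0, 173.0]]
0.052 [656.6  77.5] [190.   30.5] 88.71 [[639.0, -17.0], [670.0, -18.0], [674.0, 172.0], [643.0, 173.0]]
knobtop [ 0.6598 -0.0528  0.0361] 0.0098
knobtop_alt [ 0.6589 -0.0511  0.0432] 0.0079
yel +x far corner [0.6713 0.1724 0.0562] 0.0011
yel +x near [0.641  0.1752 0.0508] 0.0003
yel -x far [ 0.6654 -0.0103  0.0673] 0.0002
yel -x near [ 0.6368 -0.0137  0.0549] 0.0017
conn near low [0.6403 0.1516 0.0581] 0.0131
conn far [0.6675 0.1485 0.0793] 0.0122
```

View pics/c2.png

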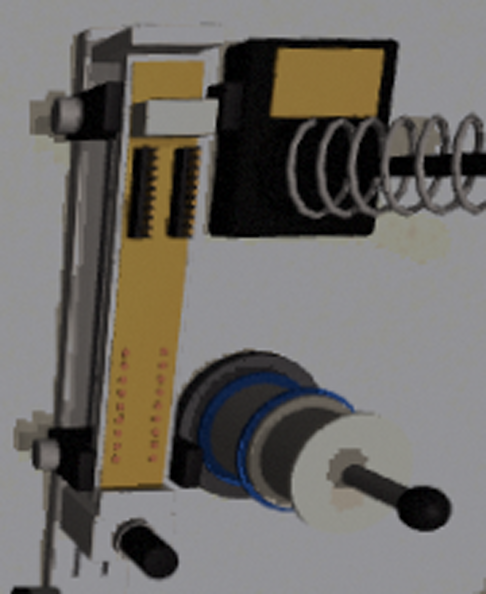

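The rectangles from the two views differ by about 3 mm, which fits a hand-eye offset. I'll look straight over the strip at two opposite yaws so that the offset cancels.

Run:
```python
from plan import *
a=np.radians(88.6)
plan([([.655,.075,.28],Rd(a)),([.655,.075,.28],Rd(a+np.pi/2)),([.655,.075,.28],Rd(a+np.pi))])
```

```text
[33.2, 173.8, 20.2] [0.0, 0.1, -1.3]
[0.0, 0.0, 0.0] [0.0, 0.0, -90.0]
[0.0, 0.0, 0.0] [0.0, 0.0, -90.0]
```

Request:
{"op": "jog_arm", "data": {"steps": [[[10, 50, 10, 0, 0, -1.3, 1], [20, 100, 20, 0, 0, -1.3, 1], [33, 150, 20, 0, 0, -1.3, 1], [33, 174, 20, 0, 0, -1.3, 1], [33, 174, 20, 0, 0, -1.3, 1], [33, 174, 20, 0, 0, -1.3, 1], [33, 174, 20, 0, 0, -1.3, 1], [33, 174, 20, 0, 0, -1.3, 1]]]}}

```text
t: 4.25
tcp_pos: [0.6555, 0.0734, 0.2805]
tcp_rot: [3.141, 0.0, 1.532]
contact_force: [-0.3, -0.4, -0.4]
width: 0.0851
finger_force: 0.0
```

```bash
python3 -c "
from h import *
snap('wrist','w3')"
```

Request:
{"op": "jog_arm", "data": {"steps": [[[0, 0, 0, 0, 0, -10, 1], [0, 0, 0, 0, 0, -20, 1], [0, 0, 0, 0, 0, -30, 1], [0, 0, 0, 0, 0, -40, 1], [0, 0, 0, 0, 0, -50, 1], [0, 0, 0, 0, 0, -60, 1], [0, 0, 0, 0, 0, -70, 1], [0, 0, 0, 0, 0, -80, 1]]]}}

```text
t: 5.3
tcp_pos: [0.6558, 0.0735, 0.2801]
tcp_rot: [-3.141, 0.0, 2.934]
contact_force: [-0.3, 0.4, -0.1]
width: 0.0858
finger_force: 0.0
```

Request:
{"op": "jog_arm", "data": {"steps": [[[0, 0, 0, 0, 0, -10, 1], [0, 0, 0, 0, 0, -20, 1], [0, 0, 0, 0, 0, -30, 1], [0, 0, 0, 0, 0, -40, 1], [0, 0, 0, 0, 0, -50, 1], [0, 0, 0, 0, 0, -60, 1], [0, 0, 0, 0, 0, -70, 1], [0, 0, 0, 0, 0, -80, 1]]]}}

```text
t: 6.3
tcp_pos: [0.6558, 0.0735, 0.2802]
tcp_rot: [-3.141, -0.0, -1.953]
contact_force: [-0.3, 0.0, 0.4]
width: 0.0857
finger_force: 0.0
```

Request:
{"op": "jog_arm", "data": {"steps": [[[0, 0, 0, 0, 0, -10, 1], [0, 0, 0, 0, 0, -20, 1], [0, 0, 0, 0, 0, -20, 1], [0, 0, 0, 0, 0, -20, 1], [0, 0, 0, 0, 0, -20, 1], [0, 0, 0, 0, 0, -20, 1], [0, 0, 0, 0, 0, -20, 1], [0, 0, 0, 0, 0, -20, 1]]]}}

```text
t: 7.3
tcp_pos: [0.656, 0.0735, 0.2799]
tcp_rot: [-3.141, -0.0, -1.61]
contact_force: [-0.1, -0.5, 0.5]
width: 0.0854
finger_force: 0.0
```

Run:
```python
from h import *
snap('wrist','w4')
i3,c3=load('wrist','w3'); i4,c4=load('wrist','w4')
print(manip.state()["q"].round(2))
a=i3[0:330,215:425]; b=i4[0:330,215:425]
o=cv2.resize(np.hstack([a,b]),(760,597),interpolation=cv2.INTER_CUBIC); cv2.imwrite("pics/c34.png",cv2.convertScaleAbs(o,alpha=1.3)[:,:,::-1])
```

```text
[-0.01  0.51  0.41  1.47 -0.   -1.54]
```

View pics/c34.png

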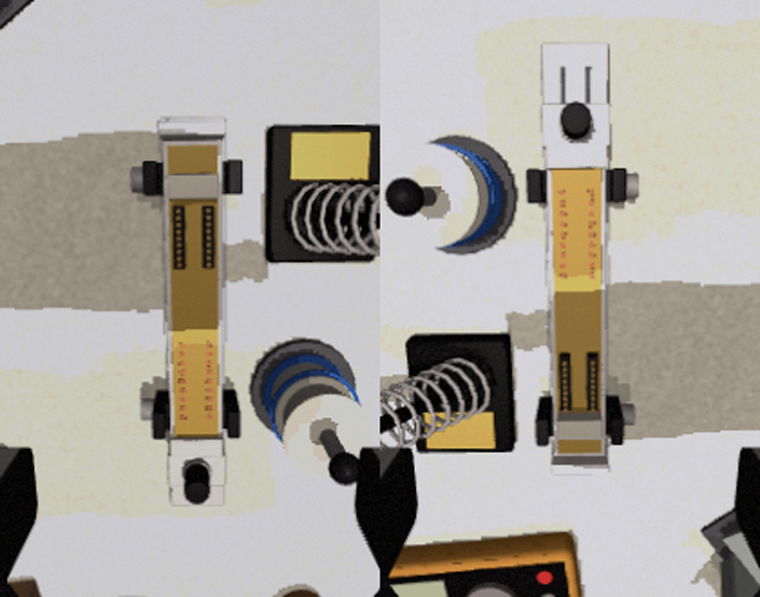

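Both views show the strip seated. On the left the jaw is at the bottom with the knob top at (195,475); on the right it is at the top with the knob at (575,118). The cheeks are the black blocks at y≈177/413 on the left and 185/418 on the right.

Run:
```python
from h import *
i3,c3=load('wrist','w3'); i4,c4=load('wrist','w4')
def mask(im,lo,hi,roi):
    h=cv2.cvtColor(np.ascontiguousarray(im),cv2.COLOR_RGB2HSV); m=cv2.inRange(h,lo,hi)
    z=np.zeros_like(m); x0,y0,x1,y1=roi; z[y0:y1,x0:x1]=m[y0:y1,x0:x1]; return cv2.morphologyEx(z,cv2.MORPH_CLOSE,np.ones((3,3)))
res=[]
for im,c,roi in ((i3,c3,(303,75,340,245)),(i4,c4,(306,90,340,255))):
    m=mask(im,(12,90,40),(32,255,255),roi); p=np.argwhere(m)[:,::-1].astype(float)
    w=onz(p,c,.051); r=cv2.minAreaRect((w[:,:2]*1000).astype(np.float32)); print("yellow",np.round(r[0],1),np.round(r[1],1),round(r[2],2))
    res.append(np.array(r[0]))
print("mean",np.mean(res,0))
A=lambda u,v:(215+u/1.81,v/1.81); B=lambda u,v:(215+(u-380)/1.81,v/1.81)
# dark blobs (cheeks)
for nm,im,c,cs in (("w3",i3,c3,[A(151,178),A(233,178),A(160,413),A(233,413)]),("w4",i4,c4,[B(537,186),B(619,186),B(545,418),B(615,418)])):
    for q in cs:
        q=np.array(q).astype(int); h=20
        g=cv2.cvtColor(np.ascontiguousarray(im),cv2.COLOR_RGB2GRAY); m=(g<45).astype(np.uint8)
        _,l,s,ce=cv2.connectedComponentsWithStats(m[q[1]-h:q[1]+h,q[0]-12:q[0]+12])
        k=l[h,12]; x,y,ww,hh,ar=s[k]
        x0=q[0]-12+x; y0=q[1]-h+y
        cor=onz([(x0-.5,y0+hh/2),(x0+ww-.5,y0+hh/2)],c,.060); cen=onz([(x0+ww/2-.5,y0+hh/2-.5)],c,.055)
        print(nm,k,ar,ww,hh,"cen",cen[0,:2].round(4),"edges x",cor[:,0].round(4))
for a,b in [((195,475),(575,118)),((196,472),(575,116))]:
    p,e=tri(A(*a),c3,B(*b),c4); print("knob",p.round(4),round(e,4), onz(A(*a),c3,.09).round(4),onz(B(*b),c4,.09).round(4))
for a,b,z in [((346,468),(405,196),.135)]:
    p,e=tri(A(*a),c3,B(*b),c4); print("reelknob",p.round(4),round(e,4))
for n,a,b in [("base c1",(267,127),(512,452)),("base c2",(267,260),(514,336))]:
    p,e=tri(A(*a),c3,B(*b),c4); print(n,p.round(4),round(e,4))
```

```text
yellow [654.7  79.4] [191.2  30.3] 88.46
yellow [655.3  80.1] [189.7  30.6] 88.48
mean [654.96759033  79.75249481]
w3 1 209 16 19 cen [0.6297 0.157 ] edges x [0.6215 0.6387]
w3 1 182 11 18 cen [0.6806 0.1555] edges x [0.6743 0.6861]
w3 1 218 10 27 cen [0.6288 0.0029] edges x [0.6231 0.6352]
w3 2 212 9 27 cen [0.6762 0.0024] edges x [0.6704 0.6813]
w4 1 184 11 18 cen [ 0.6773 -0.0053] edges x [0.683  0.6711]
w4 1 198 11 19 cen [ 0.6291 -0.004 ] edges x [0.6355 0.6236]
w4 2 201 10 27 cen [0.6807 0.1476] edges x [0.6864 0.6742]
w4 2 224 10 27 cen [0.6326 0.1495] edges x [0.639  0.6269]
knob [ 0.6514 -0.0424  0.058 ] 0.0014 [[ 0.6513 -0.0248  0.09  ]] [[ 0.6522 -0.0383  0.09  ]]
knob [ 0.6517 -0.0446  0.0496] 0.0006 [[ 0.6521 -0.0227  0.09  ]] [[ 0.6522 -0.0393  0.09  ]]
reelknob [ 0.7352 -0.0018  0.1306] 0.0007
base c1 [0.7075 0.1864 0.0231] 0.0025
base c2 [0.7049 0.0992 0.0103] 0.0049
```

The strip centre line and the cheek mid-line agree: the holder origin is about (0.655, 0.0757) and its yaw 88.5°. Next I'll refine the knob and plan the jaw pull.

```bash
cat > geo.py <<'E'
from plan import *
ha=np.radians(88.47); hx=np.array([np.cos(ha),np.sin(ha),0]); hy=np.array([-hx[1],hx[0],0]); ho=np.array([.6549,.0757,0])
def H(x,y,z): return ho+hx*x+hy*y+np.array([0,0,z])
E
python3 - <<'E'
from geo import *
for f,q in (("w3",(322,265)),("w4",(322,65))):
    im,c=load('wrist',f); g=cv2.cvtColor(np.ascontiguousarray(im),cv2.COLOR_RGB2GRAY); m=(g<50).astype(np.uint8)
    _,l,s,ce=cv2.connectedComponentsWithStats(m[q[1]-22:q[1]+22,q[0]-20:q[0]+20]); k=np.argmax(s[1:,4])+1
    x,y,w,h,a=s[k]; x+=q[0]-20;y+=q[1]-22; print(f,x,y,w,h,a)
    # top edge far from camera: w3 lower end, w4 upper end ; both at z=.09
    e=(x+w/2-.5,(y+h-.5) if f=="w3" else y-.5); p=onz(e,c,.09)[0]; print(p.round(4), "holder x of far top edge",((p-ho)@hx).round(4),"y",((p-ho)@hy).round(4))
    e=(x+w/2-.5,(y+h-.5) if f=="w4" else y-.5); p=onz(e,c,.061)[0]; print("near low edge",((p-ho)@hx).round(4))
Y=Rd(ha+np.pi)
plan([(H(-.114,0,.14),Y),(H(-.114,0,.085),Y),(H(-.144,0,.085),Y),(H(-.144,0,.16),Y),(H(0,0,.16),Y),(H(0,0,.052),Y)])
E
```

```text
w3 317 255 14 23 266
[ 0.6515 -0.0446  0.09  ] holder x of far top edge -0.1203 y 0.0002
near low edge -0.1054
w4 315 57 17 20 266
[ 0.6517 -0.0461  0.09  ] holder x of far top edge -0.1218 y -0.0
near low edge -0.1065
[111.8, -0.2, 140.0] [-0.0, -0.0, -0.7]
[0.0, -0.0, 55.0] [0.0, 0.0, 0.0]
[30.0, 0.0, 0.0] [0.0, 0.0, 0.0]
[0.0, 0.0, -75.0] [0.0, 0.0, 0.0]
[-144.0, 0.0, 0.0] [0.0, 0.0, 0.0]
[0.0, -0.0, 108.0] [0.0, 0.0, 0.0]
```

Request:
{"op": "jog_arm", "data": {"steps": [[[50, 0, 40, 0, 0, -0.7, -0.18], [112, 0, 80, 0, 0, -0.7, -0.18], [112, 0, 120, 0, 0, -0.7, -0.18], [112, 0, 140, 0, 0, -0.7, -0.18], [112, 0, 140, 0, 0, -0.7, -0.18], [112, 0, 140, 0, 0, -0.7, -0.18], [112, 0, 140, 0, 0, -0.7, -0.18], [112, 0, 140, 0, 0, -0.7, -0.18]]]}}

```text
t: 8.35
tcp_pos: [0.6521, -0.0384, 0.1407]
tcp_rot: [-3.14, -0.0, -1.597]
contact_force: [-0.4, -0.8, -0.4]
width: 0.0349
finger_force: 0.0
```

Run:
```python
from geo import *
s=manip.state(); print(s["tcp_pos"],s["tcp_rot"],s["width"])
Y=Rd(ha+np.pi)
plan([(H(-.1135,0,.085),Y),(H(-.1435,0,.085),Y)])
```

```text
[ 0.65206002 -0.03836418  0.14070829] [-3.14020390e+00 -4.90660427e-04 -1.59687176e+00] 0.03492512453554993
[-0.6, 0.3, 55.7] [-0.1, -0.0, 0.0]
[30.0, 0.0, 0.0] [0.0, 0.0, 0.0]
```

Request:
{"op": "jog_arm", "data": {"steps": [[[0, 0, 20, 0, 0, 0, -0.18], [0, 0, 40, 0, 0, 0, -0.18], [0, 0, 56, 0, 0, 0, -0.18], [0, 0, 56, 0, 0, 0, -0.18], [0, 0, 56, 0, 0, 0, -1], [0, 0, 56, 0, 0, 0, -1], [0, 0, 56, 0, 0, 0, -1], [0, 0, 56, 0, 0, 0, -1]]]}}

```text
t: 9.35
tcp_pos: [0.6518, -0.0386, 0.0848]
tcp_rot: [-3.141, -0.001, -1.597]
contact_force: [-2.8, -0.1, 6.6]
width: 0.0149
finger_force: 58.6
```

Request:
{"op": "jog_arm", "data": {"steps": [[[5, 0, 0, 0, 0, 0, -1], [10, 0, 0, 0, 0, 0, -1], [15, 0, 0, 0, 0, 0, -1], [20, 0, 0, 0, 0, 0, -1], [25, 0, 0, 0, 0, 0, -1], [30, 0, 0, 0, 0, 0, -1], [30, 0, 0, 0, 0, 0, -1], [30, 0, 0, 0, 0, 0, -1]]]}}

```text
t: 10.35
tcp_pos: [0.6511, -0.0688, 0.0848]
tcp_rot: [-3.141, -0.001, -1.597]
contact_force: [-2.3, -1.3, 5.3]
width: 0.0153
finger_force: 58.7
```

Request:
{"op": "jog_arm", "data": {"steps": [[[0, 0, 0, 0, 0, 0, -0.2], [0, 0, 0, 0, 0, 0, -0.2], [0, 0, -40, 0, 0, 0, -0.2], [0, 0, -75, 0, 0, 0, -0.2], [-50, 0, -75, 0, 0, 0, 0.13], [-100, 0, -75, 0, 0, 0, 0.13], [-143.5, 0, -75, 0, 0, 0, 0.13], [-143.5, 0, -75, 0, 0, 0, 0.13]]]}}

```text
t: 11.35
tcp_pos: [0.6546, 0.0779, 0.1589]
tcp_rot: [-3.141, 0.0, -1.594]
contact_force: [-0.0, 0.5, -0.9]
width: 0.0481
finger_force: 0.0
```

Run:
```python
from geo import *
s=manip.state(); print(s["tcp_pos"],s["tcp_rot"],s["width"])
im,c=snap("wrist","w5")
h=cv2.cvtColor(im,cv2.COLOR_RGB2HSV); m=cv2.inRange(h,(12,90,40),(32,255,255))
u=proj([H(x,0,.052) for x in (-.11,-.09,-.06,-.03)],c); print(u.round(0).tolist())
cv2.imwrite("pics/c5.png",cv2.resize(im[0:300,180:470],None,fx=2,fy=2)[:,:,::-1])
Y=Rd(ha+np.pi); plan([(H(0,0,.050),Y)])
```

```text
[0.65457248 0.07787929 0.15888892] [-3.14125071e+00  9.33257191e-05 -1.59364131e+00] 0.048127517234230505
[[324.0, 48.0], [323.0, 79.0], [323.0, 122.0], [323.0, 162.0]]
[0.5, -0.2, 108.9] [-0.0, -0.0, 0.1]
```

View pics/c5.png

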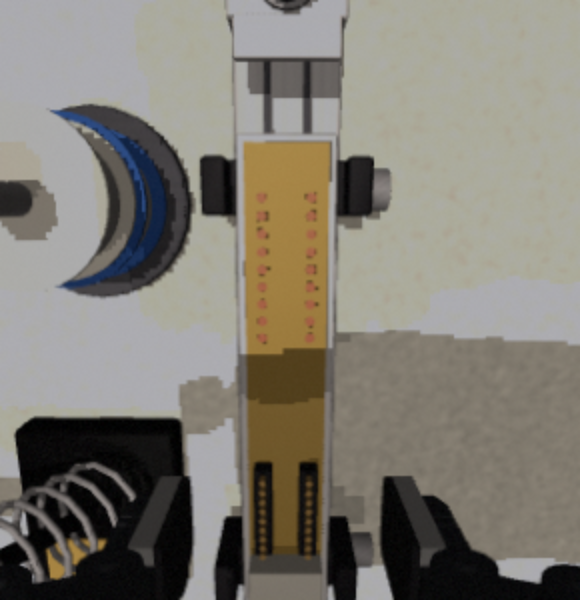

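The jaw is drawn back about 30 mm and the strip end is free at crop (285,135), which puts the strip centre about 2 mm towards the stop. I'll descend on its middle and grip.

Request:
{"op": "jog_arm", "data": {"steps": [[[-2, 0, 0, 0, 0, 0, 0.13], [-2, 0, 0, 0, 0, 0, 0.13], [-2, 0, 30, 0, 0, 0, 0.13], [-2, 0, 60, 0, 0, 0, 0.13], [-2, 0, 90, 0, 0, 0, 0.13], [-2, 0, 109, 0, 0, 0, 0.13], [-2, 0, 109, 0, 0, 0, 0.13], [-2, 0, 109, 0, 0, 0, 0.13]]]}}

```text
t: 12.4
tcp_pos: [0.6553, 0.0765, 0.0508]
tcp_rot: [-3.14, -0.0, -1.598]
contact_force: [0.4, -0.0, -0.4]
width: 0.0481
finger_force: 0.0
```

Request:
{"op": "jog_arm", "data": {"steps": [[[0, 0, 0, 0, 0, 0, -1], [0, 0, 0, 0, 0, 0, -1], [0, 0, 0, 0, 0, 0, -1], [0, 0, 0, 0, 0, 0, -1], [0, 0, 0, 0, 0, 0, -1], [0, 0, 0, 0, 0, 0, -1], [0, 0, 0, 0, 0, 0, -1], [0, 0, 0, 0, 0, 0, -1]]]}}

```text
t: 13.4
tcp_pos: [0.6554, 0.0767, 0.0513]
tcp_rot: [-3.139, -0.001, -1.597]
contact_force: [-0.9, -0.8, 5.3]
width: 0.0344
finger_force: 60.1
```

Request:
{"op": "jog_arm", "data": {"steps": [[[0, 0, -10, 0, 0, 0, -1], [0, 0, -25, 0, 0, 0, -1], [0, 0, -50, 0, 0, 0, -1], [0, 0, -80, 0, 0, 0, -1], [0, 0, -110, 0, 0, 0, -1], [0, 40, -120, 0, 0, 0, -1], [0, 80, -120, 0, 0, 0, -1], [0, 120, -120, 0, 0, 0, -1]]]}}

```text
t: 14.4
tcp_pos: [0.5337, 0.0802, 0.1711]
tcp_rot: [-3.14, -0.0, -1.597]
contact_force: [0.6, -0.2, -0.7]
width: 0.0345
finger_force: 60.2
```

Request:
{"op": "jog_arm", "data": {"steps": [[[0, 30, 0, 0, 0, 5, -1], [0, 30, 0, 0, 0, 15, -1], [0, 30, 0, 0, 0, 25, -1], [0, 30, 0, 0, 0, 35, -1], [0, 30, 0, 0, 0, 45, -1], [0, 30, 0, 0, 0, 55, -1], [0, 30, 0, 0, 0, 65, -1], [0, 30, 0, 0, 0, 75, -1]]]}}

```text
t: 15.4
tcp_pos: [0.505, 0.081, 0.1711]
tcp_rot: [-3.141, 0.001, -2.912]
contact_force: [-0.3, 0.1, -1.5]
width: 0.0346
finger_force: 60.3
```

Request:
{"op": "jog_arm", "data": {"steps": [[[0, 0, 0, 0, 0, 10, -1], [0, 0, 0, 0, 0, 20, -1], [0, 0, 0, 0, 0, 30, -1], [0, 0, 0, 0, 0, 40, -1], [0, 0, 0, 0, 0, 50, -1], [0, 0, 0, 0, 0, 60, -1], [0, 0, 0, 0, 0, 70, -1], [0, 0, 0, 0, 0, 80, -1]]]}}

```text
t: 16.4
tcp_pos: [0.505, 0.081, 0.1711]
tcp_rot: [3.14, 0.001, 1.975]
contact_force: [0.7, 0.3, -2.2]
width: 0.035
finger_force: 60.3
```

Request:
{"op": "jog_arm", "data": {"steps": [[[0, 0, 0, 0, 0, 10, -1], [0, 0, 0, 0, 0, 20, -1], [0, 0, 0, 0, 0, 25, -1], [0, 0, 0, 0, 0, 25, -1], [0, 0, 0, 0, 0, 25, -1], [0, 0, 0, 0, 0, 25, -1], [0, 0, 0, 0, 0, 25, -1], [0, 0, 0, 0, 0, 25, -1]]]}}

```text
t: 17.4
tcp_pos: [0.5048, 0.0809, 0.1699]
tcp_rot: [3.141, 0.0, 1.545]
contact_force: [-1.2, -0.2, -0.9]
width: 0.0345
finger_force: 60.3
```

Run:
```python
from geo import *
s=manip.state(); print(s["tcp_pos"],s["tcp_rot"],s["width"],s["q"].round(2))
im,c=snap("wrist","w6")
cv2.imwrite("pics/w6v.png",cv2.resize(im,(640,400))[:,:,::-1])
Y=Rd(ha); plan([(H(.002,0,.165),Y),(H(.002,0,.0525),Y)])
```

```text
[0.50481296 0.08092895 0.16991172] [3.14134236e+00 3.40587079e-04 1.54479184e+00] 0.03450583710684336 [-0.    0.28 -0.26  1.03 -0.    1.6 ]
[0.7, 150.2, 4.9] [0.0, 0.0, 0.0]
[0.0, -0.0, 112.5] [0.0, 0.0, 0.0]
```

View pics/w6v.png

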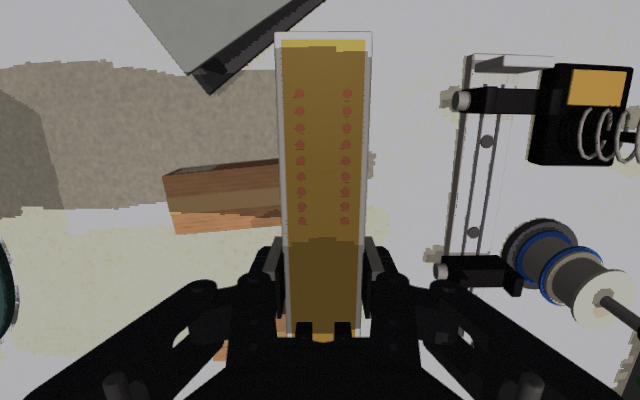

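The strip is held level with its flat end now at the top, (323,32), centred between the edges at (275,32) and (372,32), so there is no yaw error. I'll check its offset along the tool.

Run:
```python
from geo import *
im,c=load("wrist","w6"); s=manip.state()
R=Ro.from_euler("xyz",s["tcp_rot"])
g=cv2.cvtColor(np.ascontiguousarray(im),cv2.COLOR_RGB2GRAY).astype(int)
print(g[22:46,323].tolist()); print(g[120,265:300].tolist(),g[120,355:385].tolist())
for p in ((275,31.5),(323,31.5),(372,31.5),(281,120),(369,120)): print(p,(R.inv().apply(onz(p,c,.1706)[0]-s["tcp_pos"])*1000).round(1))
```

```text
[175, 175, 175, 176, 175, 174, 175, 176, 176, 150, 171, 176, 176, 177, 176, 177, 174, 164, 155, 154, 154, 153, 154, 153]
[131, 129, 130, 132, 128, 128, 129, 130, 131, 131, 129, 118, 102, 121, 135, 135, 134, 135, 120, 92, 91, 92, 91, 91, 93, 92, 93, 93, 92, 93, 93, 93, 93, 91, 92] [92, 93, 91, 91, 92, 92, 93, 99, 125, 130, 131, 132, 130, 116, 112, 167, 176, 176, 177, 177, 176, 176, 176, 177, 175, 177, 177, 177, 176, 177]
(275, 31.5) [ 98.6 -16.8  -0.8]
(323, 31.5) [98.6  0.5 -0.7]
(372, 31.5) [98.7 18.2 -0.7]
(281, 120) [ 67.3 -15.7  -0.7]
(369, 120) [67.3 18.3 -0.7]
```

Request:
{"op": "jog_arm", "data": {"steps": [[[0, 30, 5, 0, 0, 0, -1], [0, 70, 5, 0, 0, 0, -1], [0.7, 110, 5, 0, 0, 0, -1], [0.7, 140, 5, 0, 0, 0, -1], [0.7, 150.2, 5, 0, 0, 0, -1], [0.7, 150.2, 30, 0, 0, 0, -1], [0.7, 150.2, 55, 0, 0, 0, -1], [0.7, 150.2, 75, 0, 0, 0, -1]]]}}

```text
t: 18.45
tcp_pos: [0.654, 0.0777, 0.0941]
tcp_rot: [-3.141, 0.0, 1.545]
contact_force: [0.5, 0.3, -1.5]
width: 0.0345
finger_force: 60.4
```

Request:
{"op": "jog_arm", "data": {"steps": [[[0, 0, 0, 0, 0, 0, -1], [0, 0, 0, 0, 0, 0, -1], [0, 0, 0, 0, 0, 0, -1], [0, 0, 0, 0, 0, 0, -1], [0, 0, 0, 0, 0, 0, -1], [0, 0, 0, 0, 0, 0, -1], [0, 0, 0, 0, 0, 0, -1], [0, 0, 0, 0, 0, 0, -1]]]}}

```text
t: 19.45
tcp_pos: [0.655, 0.0776, 0.0949]
tcp_rot: [3.141, 0.0, 1.544]
contact_force: [0.2, -0.6, 0.0]
width: 0.0347
finger_force: 60.3
```

Run:
```python
from geo import *
s=manip.state(); print(s["tcp_pos"],s["tcp_rot"])
Y=Rd(ha); plan([(H(.002,0,.0525),Y)])
im,c=snap("wrist","w7")
cv2.imwrite("pics/w7v.png",cv2.resize(im[0:300,215:430],None,fx=2,fy=2)[:,:,::-1])
```

```text
[0.65498982 0.07763327 0.09492176] [3.14137716e+00 2.88600741e-04 1.54445303e+00]
[0.1, -0.0, 42.4] [0.0, 0.0, 0.0]
```

View pics/w7v.png

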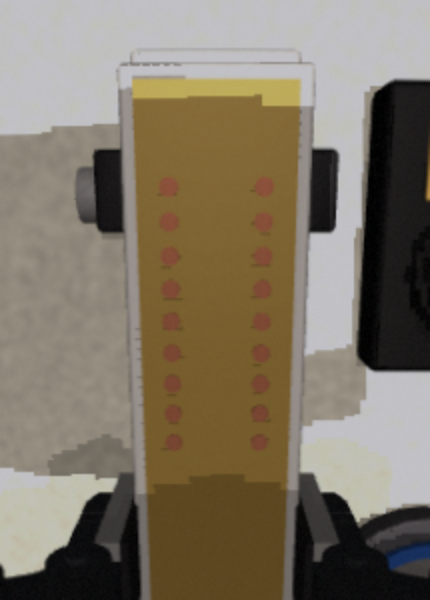

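The strip is centred between the cheeks at (108,190) and (325,190). Lowering it gently now.

Request:
{"op": "jog_arm", "data": {"steps": [[[0, 0, 10, 0, 0, 0, -1], [0, 0, 20, 0, 0, 0, -1], [0, 0, 27, 0, 0, 0, -1], [0, 0, 31, 0, 0, 0, -1], [0, 0, 35, 0, 0, 0, -1], [0, 0, 38, 0, 0, 0, -1], [0, 0, 40, 0, 0, 0, -1], [0, 0, 42, 0, 0, 0, -1]]]}}

```text
t: 20.5
tcp_pos: [0.6551, 0.0777, 0.0529]
tcp_rot: [3.141, 0.0, 1.545]
contact_force: [-0.2, -0.6, -1.9]
width: 0.0348
finger_force: 60.4
```

Request:
{"op": "jog_arm", "data": {"steps": [[[0, 0, 1, 0, 0, 0, -1], [0, 0, 1.5, 0, 0, 0, -1], [0, 0, 1.5, 0, 0, 0, -1], [0, 0, 1.5, 0, 0, 0, -1], [0, 0, 1.5, 0, 0, 0, -1], [0, 0, 1.5, 0, 0, 0, -1], [0, 0, 1.5, 0, 0, 0, -1], [0, 0, 1.5, 0, 0, 0, -1]]]}}

```text
t: 21.5
tcp_pos: [0.655, 0.0776, 0.0515]
tcp_rot: [3.141, 0.0, 1.544]
contact_force: [0.3, -0.4, -0.3]
width: 0.035
finger_force: 60.4
```

Request:
{"op": "jog_arm", "data": {"steps": [[[0, 0, 0.5, 0, 0, 0, -1], [0, 0, 1, 0, 0, 0, -1], [0, 0, 1, 0, 0, 0, -1], [0, 0, 1, 0, 0, 0, -1], [0, 0, 1, 0, 0, 0, -1], [0, 0, 1, 0, 0, 0, -1], [0, 0, 1, 0, 0, 0, -1], [0, 0, 1, 0, 0, 0, -1]]]}}

```text
t: 22.5
tcp_pos: [0.655, 0.0776, 0.0513]
tcp_rot: [3.141, 0.0, 1.544]
contact_force: [-4.8, 0.5, 9.4]
width: 0.035
finger_force: 61.5
```

Request:
{"op": "jog_arm", "data": {"steps": [[[0, 0, 0, 0, 0, 0, 0.0], [0, 0, 0, 0, 0, 0, 0.1], [0, 0, 0, 0, 0, 0, 0.13], [0, 0, 0, 0, 0, 0, 0.13], [0, 0, -20, 0, 0, 0, 0.13], [0, 0, -50, 0, 0, 0, 0.13], [0, 0, -80, 0, 0, 0, 0.13], [0, 0, -110, 0, 0, 0, 0.13]]]}}

```text
t: 23.5
tcp_pos: [0.6549, 0.0777, 0.1614]
tcp_rot: [3.141, 0.0, 1.544]
contact_force: [1.4, 0.4, 0.0]
width: 0.0482
finger_force: 0.0
```

Request:
{"op": "jog_arm", "data": {"steps": [[[-50, 0, 0, 0, 0, 0, -0.18], [-100, 0, 0, 0, 0, 0, -0.18], [-146, 0, 0, 0, 0, 0, -0.18], [-146, 0, 0, 0, 0, 0, -0.18], [-146, 0, 0, 0, 0, 0, -0.18], [-146, 0, 0, 0, 0, 0, -0.18], [-146, 0, 0, 0, 0, 0, -0.18], [-146, 0, 0, 0, 0, 0, -0.18]]]}}

```text
t: 24.5
tcp_pos: [0.6512, -0.0677, 0.1605]
tcp_rot: [3.141, 0.0, 1.545]
contact_force: [0.0, -0.1, -0.2]
width: 0.0352
finger_force: 0.0
```

Run:
```python
from geo import *
s=manip.state(); print(s["tcp_pos"],s["tcp_rot"],s["contact_force"])
Y=Rd(ha); plan([(H(-.1435,0,.085),Y)])
im,c=snap("wrist","w8"); 
print(proj([H(x,y,.052) for x,y in ((-.1,-.018),(-.1,.018),(.1,-.018),(.1,.018))],c).round(0).tolist())
cv2.imwrite("pics/w8v.png",im[:,:,::-1])
```

```text
[ 0.65115572 -0.06772236  0.16051071] [3.14133603e+00 3.24134425e-04 1.54522356e+00] [ 0.03546208 -0.09886096 -0.19336794]
[-0.0, -0.1, 75.5] [0.0, 0.0, 0.1]
[[346.0, 147.0], [298.0, 147.0], [351.0, -171.0], [294.0, -171.0]]
```

View pics/w8v.png

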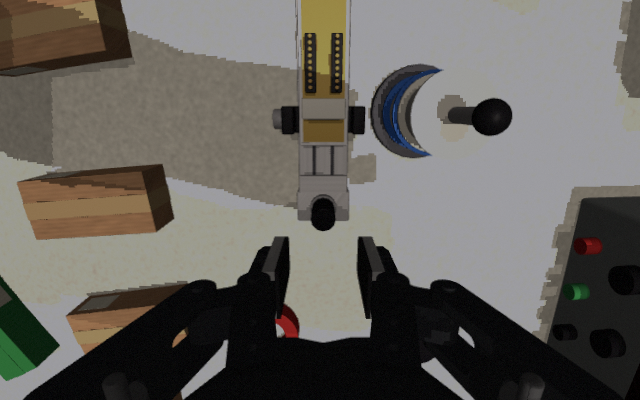

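The strip lies reversed with the connector nearest the jaw (323,110), its end at row 146 as predicted. The knob is at (323,212). I'll check the knob's predicted pixel in the next call and then push it home.

Run:
```python
from geo import *
im,c=load("wrist","w8"); print(proj([H(-.1435,0,.09),H(-.1435,0,.061),H(-.1435,-.0085,.09)],c).round(0).tolist())
```

```text
[[322.0, 219.0], [322.0, 205.0], [335.0, 219.0]]
```

Request:
{"op": "jog_arm", "data": {"steps": [[[0, 0, 30, 0, 0, 0, -0.18], [0, 0, 55, 0, 0, 0, -0.18], [0, 0, 75.5, 0, 0, 0, -0.18], [0, 0, 75.5, 0, 0, 0, -0.18], [0, 0, 75.5, 0, 0, 0, -1], [0, 0, 75.5, 0, 0, 0, -1], [0, 0, 75.5, 0, 0, 0, -1], [0, 0, 75.5, 0, 0, 0, -1]]]}}

```text
t: 25.55
tcp_pos: [0.6511, -0.0683, 0.086]
tcp_rot: [3.141, 0.001, 1.545]
contact_force: [-5.1, 0.1, 7.0]
width: 0.0151
finger_force: 58.6
```

Request:
{"op": "jog_arm", "data": {"steps": [[[5, 0, 0, 0, 0, 0, -1], [10, 0, 0, 0, 0, 0, -1], [15, 0, 0, 0, 0, 0, -1], [20, 0, 0, 0, 0, 0, -1], [25, 0, 0, 0, 0, 0, -1], [29, 0, 0, 0, 0, 0, -1], [31, 0, 0, 0, 0, 0, -1], [31, 0, 0, 0, 0, 0, -1]]]}}

```text
t: 26.55
tcp_pos: [0.6519, -0.0379, 0.0861]
tcp_rot: [3.141, 0.002, 1.544]
contact_force: [-6.2, -4.7, 7.2]
width: 0.0154
finger_force: 58.7
```

Request:
{"op": "jog_arm", "data": {"steps": [[[0, 0, 0, 0, 0, 0, -0.2], [0, 0, 0, 0, 0, 0, -0.2], [0, 0, -40, 0, 0, 0, -0.2], [0, 0, -80, 0, 0, 0, -0.2], [0, -50, -130, 0, 0, 0, 0.5], [0, -100, -180, 0, 0, -10, 1], [0, -150, -220, 0, 0, -20, 1], [0, -200, -270, 0, 0, -30, 1]]]}}

```text
t: 27.55
tcp_pos: [0.469, -0.0322, 0.3383]
tcp_rot: [3.141, 0.001, 2.074]
contact_force: [1.2, -0.9, 0.7]
width: 0.0855
finger_force: 0.0
```

Run:
```python
from plan import *
s=manip.state(); print(s["tcp_pos"],s["tcp_rot"])
plan([([.43,.15,.36],Rd(np.radians(190))),([.44,.25,.36],Rd(np.radians(216.5))),([.50,.38,.36],Rd(np.radians(216.5)))])
```

```text
[ 0.46903156 -0.03220131  0.33827345] [3.14102206e+00 6.61742705e-04 2.07400075e+00]
[178.4, 53.7, -21.8] [0.0, 0.1, -71.2]
[-27.2, 96.7, 0.0] [-0.0, 0.0, -26.5]
[-125.6, 68.8, 0.0] [0.0, 0.0, 0.0]
```

Request:
{"op": "jog_arm", "data": {"steps": [[[40, 13, 0, 0, 0, -10, 1], [90, 26, 0, 0, 0, -20, 1], [130, 40, 0, 0, 0, -30, 1], [178, 53, 0, 0, 0, -40, 1], [178, 53, 0, 0, 0, -50, 1], [178, 53, 0, 0, 0, -60, 1], [178, 53, 0, 0, 0, -70, 1], [178, 53, 0, 0, 0, -71, 1]]]}}

```text
t: 28.55
tcp_pos: [0.4324, 0.1494, 0.3369]
tcp_rot: [-3.141, 0.001, -2.976]
contact_force: [0.5, -0.2, 0.8]
width: 0.0856
finger_force: 0.0
```

Request:
{"op": "jog_arm", "data": {"steps": [[[-15, 48, 0, 0, 0, -10, 1], [-27, 97, 0, 0, 0, -20, 1], [-27, 97, 0, 0, 0, -26.5, 1], [-27, 97, 0, 0, 0, -26.5, 1], [-27, 97, 0, 0, 0, -26.5, 1], [-27, 97, 0, 0, 0, -26.5, 1], [-27, 97, 0, 0, 0, -26.5, 1], [-27, 97, 0, 0, 0, -26.5, 1]]]}}

```text
t: 29.55
tcp_pos: [0.443, 0.2492, 0.3368]
tcp_rot: [-3.141, 0.0, -2.514]
contact_force: [-0.1, 0.1, -0.1]
width: 0.0855
finger_force: 0.0
```

```bash
python3 -c "
from h import *
snap('wrist','w9')"
```

Request:
{"op": "jog_arm", "data": {"steps": [[[-50, 28, 0, 0, 0, 0, 1], [-100, 55, 0, 0, 0, 0, 1], [-126, 69, 0, 0, 0, 0, 1], [-126, 69, 0, 0, 0, 0, 1], [-126, 69, 0, 0, 0, 0, 1], [-126, 69, 0, 0, 0, 0, 1], [-126, 69, 0, 0, 0, 0, 1], [-126, 69, 0, 0, 0, 0, 1]]]}}

```text
t: 30.6
tcp_pos: [0.5043, 0.3789, 0.3371]
tcp_rot: [-3.141, 0.0, -2.514]
contact_force: [0.4, -0.8, 1.0]
width: 0.0851
finger_force: 0.0
```

Run:
```python
from h import *
i10,c10=snap('wrist','w10'); i9,_=load("wrist","w9"); print(manip.state()["tcp_pos"],manip.state()["tcp_rot"],manip.state()["q"].round(2))
o=np.vstack([i9[:,100:],i10[:,100:]]); cv2.imwrite("pics/w910.png",cv2.resize(cv2.convertScaleAbs(o,alpha=1.3),(405,600),interpolation=cv2.INTER_AREA)[:,:,::-1])
o=np.hstack([i9[:,120:520],i10[:,120:520]]); cv2.imwrite("pics/w910.png",cv2.convertScaleAbs(o,alpha=1.3)[:,:,::-1])
```

```text
[0.5043382  0.37899183 0.33693397] [-3.14111228e+00  2.23228424e-04 -2.51372957e+00] [ 0.52  0.46  0.48  1.59 -0.   -0.11]
```

View pics/w910.png

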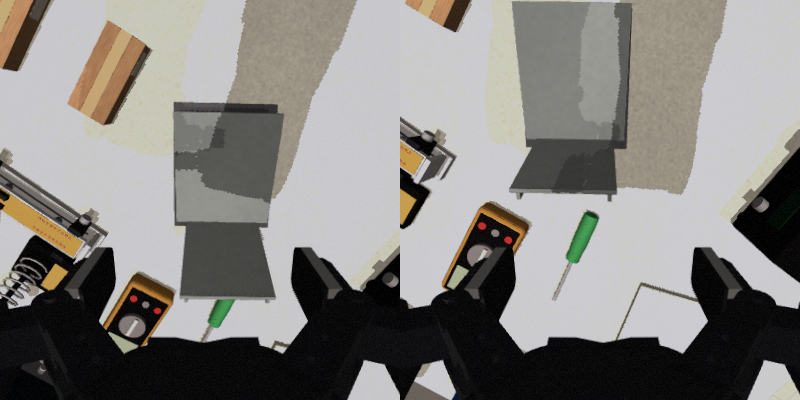

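Left half (w9): the bed spans (174,112)–(284,113) at the front to (175,222)–(268,222) at the foot, and the backstop top runs (181,297)–(275,297). Right half (w10): bed front (512,3)–(632,4), back (526,140)–(627,140), backstop top (510,191)–(616,191). I'll refine these with line segments.

Run:
```python
from h import *
for f,roi in (("w9",(280,95,415,305)),("w10",(220,0,365,205))):
    im,c=load("wrist",f); x0,y0,x1,y1=roi
    g=cv2.cvtColor(np.ascontiguousarray(im),cv2.COLOR_RGB2GRAY)[y0:y1,x0:x1]
    L=cv2.createLineSegmentDetector().detect(g)[0][:,0]+[x0,y0,x0,y0]
    print(f); 
    for l in sorted(L,key=lambda l:-np.hypot(l[2]-l[0],l[3]-l[1]))[:16]: print(l.round(1).tolist())
```

```text
w9
[293.4, 224.4, 292.7, 101.9]
[403.5, 114.2, 386.8, 225.4]
[294.3, 101.3, 395.6, 103.7]
[394.4, 297.9, 300.6, 296.3]
[295.6, 220.7, 385.6, 222.3]
[378.8, 227.7, 395.2, 297.3]
[298.9, 296.9, 305.3, 226.7]
[381.3, 199.3, 324.4, 186.8]
[395.7, 113.1, 339.4, 111.6]
[340.6, 112.0, 295.6, 111.4]
[410.6, 289.4, 412.4, 248.1]
[296.0, 188.1, 296.3, 219.4]
[413.9, 158.4, 406.3, 178.4]
[406.5, 179.1, 395.5, 196.8]
[279.8, 282.1, 295.7, 291.4]
[328.6, 147.0, 333.7, 130.4]
w10
[246.0, 145.6, 231.1, 1.8]
[352.1, 4.4, 346.1, 146.9]
[335.7, 194.0, 230.7, 189.8]
[343.3, 138.1, 348.2, 39.4]
[233.1, 1.1, 331.9, 1.5]
[246.9, 137.8, 329.4, 139.2]
[228.7, 187.9, 251.0, 147.6]
[333.6, 149.3, 336.7, 193.2]
[334.4, 118.1, 339.8, 77.8]
[339.8, 76.9, 337.4, 43.0]
[331.9, 2.0, 350.6, 2.2]
[363.2, 188.4, 345.5, 186.4]
[305.3, 18.0, 300.9, 32.0]
[337.6, 31.9, 338.6, 18.1]
[300.3, 35.6, 301.0, 46.9]
[298.7, 107.9, 303.0, 118.2]
```

Run:
```python
from h import *
_,c9=load("wrist","w9"); _,c10=load("wrist","w10")
E={"foot1":((295.6,220.7,385.6,222.3),(246.9,137.8,329.4,139.2)),
"foot2":((293.4,224.2,386.8,225.7),(246.0,145.7,346.1,147.2)),
"top":((394.4,297.9,300.6,296.3),(335.7,194.0,230.7,189.8)),
"front":((395.7,113.1,295.6,111.4),(331.9,1.5,233.1,1.1)),
"sideL":((293.4,224.4,292.7,101.9),(246.0,145.6,231.1,1.8)),
"sideR":((403.5,114.2,386.8,225.4),(352.1,4.4,346.1,146.9)),
"sideR2":((403.5,114.2,386.8,225.4),(343.3, 138.1, 348.2, 39.4)),
"bsL":((298.9, 296.9, 305.3, 226.7),(228.7, 187.9, 251.0, 147.6)),
"bsR":((378.8, 227.7, 395.2, 297.3),(333.6, 149.3, 336.7, 193.2))}
for n,(a,b) in E.items():
    P=[]
    for l,c in ((a,c9),(b,c10)):
        o,d=ray([l[:2],l[2:]],c); nn=np.cross(d[0],d[1]); nn/=np.linalg.norm(nn); P.append((nn,nn@o))
    dr=np.cross(P[0][0],P[1][0]); s=np.linalg.norm(dr); dr/=s
    # points: rays of w9 endpoints with plane of w10, and rays of w10 ends with w9 plane
    out=[]
    for l,c,pl in ((a,c9,P[1]),(b,c10,P[0])):
        o,d=ray([l[:2],l[2:]],c)
        for k in d: out.append(o+k*((pl[1]-pl[0]@o)/(pl[0]@k)))
    print(n,round(s,2),"yaw",np.degrees(np.arctan2(dr[1],dr[0])).round(1),"dz",dr[2].round(3),(np.array(out)*1000).round(0).tolist())
```

```text
foot1 0.27 yaw 124.9 dz 0.003 [[545.0, 271.0, 22.0], [466.0, 384.0, 23.0], [543.0, 273.0, 22.0], [476.0, 369.0, 23.0]]
foot2 0.25 yaw 125.1 dz 0.006 [[559.0, 274.0, 2.0], [472.0, 397.0, 3.0], [558.0, 275.0, 2.0], [472.0, 398.0, 3.0]]
top 0.33 yaw 122.9 dz -0.044 [[508.0, 399.0, 155.0], [567.0, 307.0, 160.0], [509.0, 398.0, 155.0], [567.0, 307.0, 160.0]]
front 0.3 yaw 125.1 dz 0.006 [[336.0, 284.0, 65.0], [409.0, 181.0, 65.0], [343.0, 274.0, 65.0], [410.0, 180.0, 65.0]]
sideL 0.17 yaw -147.5 dz 0.374 [[563.0, 275.0, -6.0], [401.0, 173.0, 71.0], [560.0, 274.0, -5.0], [412.0, 179.0, 66.0]]
sideR 0.18 yaw -143.9 dz 0.314 [[331.0, 295.0, 58.0], [473.0, 399.0, -1.0], [330.0, 294.0, 58.0], [472.0, 398.0, -0.0]]
sideR2 0.19 yaw 35.1 dz -0.255 [[332.0, 292.0, 72.0], [467.0, 386.0, 28.0], [463.0, 383.0, 30.0], [364.0, 314.0, 61.0]]
bsL 0.45 yaw -145.3 dz -0.967 [[567.0, 305.0, 163.0], [539.0, 286.0, 35.0], [566.0, 305.0, 160.0], [544.0, 289.0, 55.0]]
bsR 0.2 yaw -143.8 dz -0.954 [[475.0, 374.0, 41.0], [505.0, 396.0, 160.0], [480.0, 378.0, 63.0], [506.0, 397.0, 163.0]]
```

The slope checks out: its foot is at z = 22 mm, its front at 65 mm, and it measures 138 mm wide with a 109 mm backstop. Its origin is about (0.505, 0.3275) and its yaw 35.0°. Next I'll re-detect the cartons and check their height in two views.

```bash
cat >> geo.py <<'E'
sa=np.radians(35.0); so=np.array([.505,.3275,.022]); t=.26
ex=np.array([np.cos(sa)*np.cos(t),np.sin(sa)*np.cos(t),-np.sin(t)]); ez=np.array([np.cos(sa)*np.sin(t),np.sin(sa)*np.sin(t),np.cos(t)]); ey=np.cross(ez,ex)
RS=Ro.from_matrix(np.c_[-ex,ey,-ez])
def S(x,y,z): return so+ex*x+ey*y+ez*z
E
cat > find.py <<'E'
from cart import *
def find(f):
    im,c=snap("top",f); out=[]
    for r,k in cartons(im,c,.036):
        w=onz(k[:,0].astype(float),c,.036); rr=cv2.minAreaRect((w[:,:2]*1000).astype(np.float32))
        (a,b),(w_,h_),an=rr
        if w_<h_: w_,h_=h_,w_; an-=90
        if 100<w_<135 and 45<h_<75 and a<560: print("carton",np.round((a,b),1),np.round((w_,h_),1),"ang",round(an,1),"px",np.round(r[0]))
E
python3 - <<'E'
from geo import *; from find import *
find("t1")
im,c=load("wrist","w9"); tc=cam("top"); ti,_=load("top","t1")
def blob(im,c,near):
    best=[r for r,k in cartons(im,c,0) if np.hypot(*(np.array(r[0])-near))<25]; return best
u=proj([[.425,.074,.036]],c)[0]; v=proj([[.425,.074,.036]],tc)[0]; print(u.round(),v.round())
b9=blob(im,c,u); bt=blob(ti,tc,v); print(b9,bt)
h=S(-.0615,0,.09); print("slope place",S(-.0615,0,.028).round(3),RS.as_euler("xyz").round(3))
E
```

```text
carton [ 404.  -346.2] [118.9  59.8] ang -0.2 px [416. 239.]
carton [424.9  74.2] [118.8  55.8] ang 2.0 px [296. 230.]
carton [439.2 -75.1] [118.9  55.6] ang 1.3 px [339. 227.]
carton [ 447.7 -207.9] [120.   57.9] ang 8.0 px [377. 225.]
[223.  73.] [296. 230.]
[((226.20028686523438, 72.86748504638672), (45.7197151184082, 94.94793701171875), 27.03085708618164)] [((296.0, 230.0), (34.0, 16.0), 90.0)]
slope place [0.462 0.298 0.065] [ 3.142 -0.26  -2.531]
```

Run:
```python
from geo import *
p=[.425,.074]; R=Rd(np.radians(182))
plan([(p+[.15],R),(p+[.027],R),(p+[.20],R),(S(-.0615,0,.145),RS),(S(-.0615,0,.030),RS),(S(-.0615,0,.145),RS)])
print(S(-.0615,0,.145).round(3))
```

```text
[243.5, -200.2, 186.9] [-0.0, 0.0, 34.0]
[0.0, -0.0, 123.0] [0.0, 0.0, 0.0]
[-0.0, 0.0, -173.0] [0.0, 0.0, 0.0]
[-70.2, 238.5, 22.1] [4.3, 14.5, -32.8]
[-0.0, -0.0, 115.0] [0.0, 0.0, 0.0]
[0.0, 0.0, -115.0] [0.0, 0.0, 0.0]
[0.487 0.315 0.178]
```

Request:
{"op": "jog_arm", "data": {"steps": [[[49, -40, 0, 0, 0, 10, 1], [97, -80, 0, 0, 0, 20, 1], [146, -120, 20, 0, 0, 30, 1], [195, -160, 60, 0, 0, 34, 1], [243.5, -200, 110, 0, 0, 34, 1], [243.5, -200, 160, 0, 0, 34, 1], [243.5, -200, 187, 0, 0, 34, 1], [243.5, -200, 187, 0, 0, 34, 1]]]}}

```text
t: 31.7
tcp_pos: [0.4234, 0.074, 0.1485]
tcp_rot: [-3.141, -0.004, -3.108]
contact_force: [0.6, -0.8, 0.3]
width: 0.0856
finger_force: 0.0
```

Run:
```python
from geo import *
s=manip.state(); print(s["tcp_pos"],s["tcp_rot"])
im,c=snap("wrist","w11"); cv2.imwrite("pics/w11v.png",im[:,:,::-1])
p=[.425,.074]; R=Rd(np.radians(182)); plan([(p+[.027],R)])
from cart import *
for r,k in cartons(im,c,0,amin=2000): 
    k=k[:,0].astype(float); w=onz(k,c,.036); rr=cv2.minAreaRect((w[:,:2]*1000).astype(np.float32)); print(np.round(rr[0],1),np.round(rr[1],1),rr[2])
```

```text
[0.4234213  0.07395055 0.14845295] [-3.14145466 -0.00374887 -3.10774037]
[-0.4, -0.3, 123.1] [-0.0, -0.1, -0.0]
[ 449.5 -206.8] [120.1  58.2] 7.502910137176514
[439.3 -72.1] [122.6  56. ] 2.846038818359375
[425.2  76.1] [121.8  55.4] 3.9219396114349365
```

Request:
{"op": "jog_arm", "data": {"steps": [[[0, 0, 50, 0, 0, 0, 1], [0, 0, 90, 0, 0, 0, 1], [0, 0, 110, 0, 0, 0, 1], [0, 0, 122, 0, 0, 0, 1], [0, 0, 122, 0, 0, 0, -1], [0, 0, 122, 0, 0, 0, -1], [0, 0, 122, 0, 0, 0, -1], [0, 0, 122, 0, 0, 0, -1]]]}}

```text
t: 32.75
tcp_pos: [0.426, 0.0744, 0.0292]
tcp_rot: [-3.141, 0.003, -3.106]
contact_force: [-2.3, 2.0, 9.1]
width: 0.0551
finger_force: 62.3
```

Request:
{"op": "jog_arm", "data": {"steps": [[[0, 0, 0, 0, 0, 0, -1], [0, 0, -10, 0, 0, 0, -1], [0, 0, -40, 0, 0, 0, -1], [0, 0, -80, 0, 0, 0, -1], [0, 0, -130, 0, 0, 0, -1], [0, 0, -173, 0, 0, 0, -1], [0, 0, -173, 0, 0, 0, -1], [0, 0, -173, 0, 0, 0, -1]]]}}

```text
t: 33.75
tcp_pos: [0.4246, 0.0743, 0.2008]
tcp_rot: [-3.141, 0.0, -3.107]
contact_force: [0.3, 0.0, -2.8]
width: 0.0548
finger_force: 64.1
```

Run:
```python
from geo import *
plan([(S(-.0615,0,.145),RS),(S(-.0615,0,.030),RS)])
```

```text
[-70.5, 238.2, 22.7] [4.3, 14.5, -32.8]
[-0.0, -0.0, 115.0] [0.0, 0.0, 0.0]
```

Run:
```python
from geo import *
plan([(S(-.085,0,.145),RS)])
```

```text
[-51.5, 225.8, 16.7] [4.3, 14.5, -32.8]
```

Request:
{"op": "jog_arm", "data": {"steps": [[[-10, 45, 0, 1, 3, -8, -1], [-21, 90, 0, 2, 6, -15, -1], [-31, 135, 5, 3, 9, -23, -1], [-42, 180, 10, 4, 12, -29, -1], [-51.5, 226, 16.7, 4.3, 14.5, -32.8, -1], [-51.5, 226, 16.7, 4.3, 14.5, -32.8, -1], [-51.5, 226, 16.7, 4.3, 14.5, -32.8, -1], [-51.5, 226, 16.7, 4.3, 14.5, -32.8, -1]]]}}

```text
t: 34.75
tcp_pos: [0.4684, 0.301, 0.1843]
tcp_rot: [-3.141, -0.26, -2.533]
contact_force: [-0.1, -1.5, -1.4]
width: 0.0546
finger_force: 64.3
```

Run:
```python
from geo import *
s=manip.state(); print(s["tcp_pos"],s["tcp_rot"],s["q"].round(2),RS.as_euler("xyz").round(3))
plan([(S(-.07,0,.035),RS),(S(-.0615,0,.030),RS)])
```

```text
[0.46836475 0.30095869 0.18428382] [-3.14086673 -0.26026189 -2.53262808] [ 0.45  0.53  0.15  1.45 -0.04 -0.16] [ 3.142 -0.26  -2.531]
[-15.5, 0.8, 110.2] [-0.0, -0.0, -0.1]
[-8.5, 0.0, 5.0] [0.0, 0.0, 0.0]
```

Request:
{"op": "jog_arm", "data": {"steps": [[[-5, 0.8, 40, 0, 0, 0, -1], [-10, 0.8, 70, 0, 0, 0, -1], [-15.5, 0.8, 95, 0, 0, 0, -1], [-15.5, 0.8, 108, 0, 0, 0, -1], [-19, 0.8, 110, 0, 0, 0, -1], [-22, 0.8, 112, 0, 0, 0, -1], [-24, 0.8, 114, 0, 0, 0, -1], [-24, 0.8, 115, 0, 0, 0, -1]]]}}

```text
t: 35.75
tcp_pos: [0.4631, 0.299, 0.0669]
tcp_rot: [-3.141, -0.26, -2.531]
contact_force: [-0.5, 0.9, -2.3]
width: 0.0549
finger_force: 64.2
```

Request:
{"op": "jog_arm", "data": {"steps": [[[0, 0, 0, 0, 0, 0, -1], [0, 0, 0, 0, 0, 0, -1], [0, 0, 0, 0, 0, 0, -1], [0, 0, 0, 0, 0, 0, -1], [0, 0, 0, 0, 0, 0, -1], [0, 0, 0, 0, 0, 0, -1], [0, 0, 0, 0, 0, 0, -1], [0, 0, 0, 0, 0, 0, -1]]]}}

```text
t: 36.75
tcp_pos: [0.4629, 0.2989, 0.0668]
tcp_rot: [-3.141, -0.26, -2.531]
contact_force: [0.1, 0.3, -1.8]
width: 0.0551
finger_force: 64.2
```

Request:
{"op": "jog_arm", "data": {"steps": [[[0, 0, 0.5, 0, 0, 0, -1], [0, 0, 1, 0, 0, 0, -1], [0, 0, 1.5, 0, 0, 0, -1], [0, 0, 1.5, 0, 0, 0, -1], [0, 0, 1.5, 0, 0, 0, -1], [0, 0, 1.5, 0, 0, 0, -1], [0, 0, 1.5, 0, 0, 0, -1], [0, 0, 1.5, 0, 0, 0, -1]]]}}

```text
t: 37.75
tcp_pos: [0.4627, 0.2988, 0.0659]
tcp_rot: [-3.141, -0.26, -2.531]
contact_force: [-0.7, 0.1, 8.2]
width: 0.0551
finger_force: 65.4
```

Request:
{"op": "jog_arm", "data": {"steps": [[[0, 0, 0, 0, 0, 0, 0.6], [0, 0, 0, 0, 0, 0, 1], [0, 0, 0, 0, 0, 0, 1], [0, 0, -20, 0, 0, 0, 1], [0, 0, -60, 0, 0, 0, 1], [0, 0, -110, 0, 0, 0, 1], [0, 0, -150, 0, 0, 0, 1], [0, 0, -150, 0, 0, 0, 1]]]}}

```text
t: 38.75
tcp_pos: [0.4954, 0.3215, 0.2124]
tcp_rot: [-3.14, -0.256, -2.531]
contact_force: [0.0, 0.3, -0.2]
width: 0.0855
finger_force: 0.0
```

```bash
cat > chk.py <<'E'
from geo import *; from cart import *; import sys
def pile(z,f):
    """top face of pile at slope height z: rect in slope coords from wrist view"""
    im,c=snap("wrist",f)
    for r,k in cartons(im,c,0,amin=1500,lo=(5,60,30)):
        o,d=ray(k[:,0].astype(float),c); w=o+d*((((so+ez*z)-o)@ez)/(d@ez))[:,None]-so
        rr=cv2.minAreaRect((np.c_[w@ex,w@ey]*1000).astype(np.float32)); 
        if abs(rr[0][0])<200 and abs(rr[0][1])<80: print("pile rect slope mm",np.round(rr[0],1),np.round(rr[1],1),round(rr[2],1))
E
python3 - <<'E'
from find import *; from chk import *
s=manip.state(); print(s["tcp_pos"],s["tcp_rot"])
pile(.036,"w12"); find("t2")
p=[.439,-.075]; R=Rd(np.radians(181.3)); plan([(p+[.15],R),(p+[.027],R)])
E
```

```text
[0.49540963 0.32153882 0.21235633] [-3.14033658 -0.25604627 -2.53130353]
pile rect slope mm [-61.4   0. ] [121.3  56.5] 1.6
carton [ 403.9 -346.2] [119.1  59.8] ang -0.2 px [416. 239.]
carton [439.2 -75.1] [118.9  55.6] ang 1.3 px [339. 227.]
carton [ 447.6 -207.8] [119.7  58.5] ang 8.4 px [377. 226.]
carton [462.1 300.2] [127.8  60.8] ang 34.5 px [232. 218.]
[247.5, -292.7, 128.0] [-4.4, -14.5, 33.5]
[0.0, -0.0, 123.0] [0.0, 0.0, 0.0]
```

Request:
{"op": "jog_arm", "data": {"steps": [[[31, -37, 8, -0.5, -2, 5, 1], [62, -73, 20, -1, -4, 10, 1], [93, -110, 40, -2, -7, 15, 1], [124, -147, 60, -3, -9, 20, 1], [155, -184, 80, -4, -12, 26, 1], [186, -220, 96, -4.4, -14.5, 33.5, 1], [217, -257, 112, -4.4, -14.5, 33.5, 1], [247.5, -292.7, 128, -4.4, -14.5, 33.5, 1]]]}}

```text
t: 39.85
tcp_pos: [0.4375, -0.0762, 0.1493]
tcp_rot: [3.141, -0.001, -3.119]
contact_force: [0.9, 0.6, -0.3]
width: 0.0852
finger_force: 0.0
```

Request:
{"op": "jog_arm", "data": {"steps": [[[0, 0, 0, 0, 0, 0, 1], [0, 0, 0, 0, 0, 0, 1], [0, 0, 0, 0, 0, 0, 1], [0, 0, 0, 0, 0, 0, 1], [0, 0, 0, 0, 0, 0, 1], [0, 0, 0, 0, 0, 0, 1], [0, 0, 0, 0, 0, 0, 1], [0, 0, 0, 0, 0, 0, 1]]]}}

```text
t: 40.85
tcp_pos: [0.4391, -0.075, 0.1504]
tcp_rot: [-3.141, 0.001, -3.119]
contact_force: [0.0, -0.6, 0.3]
width: 0.0856
finger_force: 0.0
```

Run:
```python
from find import *; from geo import *
s=manip.state(); print(s["tcp_pos"],s["tcp_rot"])
im,c=snap("wrist","w13")
for r,k in cartons(im,c,0,amin=2000): 
    k=k[:,0].astype(float); w=onz(k,c,.036); rr=cv2.minAreaRect((w[:,:2]*1000).astype(np.float32)); print(np.round(rr[0],1),np.round(rr[1],1),rr[2])
p=[.439,-.075]; R=Rd(np.radians(181.3)); plan([(p+[.027],R)])
```

```text
[ 0.43905962 -0.07500505  0.15043384] [-3.14145513e+00  5.59716976e-04 -3.11916429e+00]
[ 449.4 -206.4] [120.7  55.8] 7.699224948883057
[440.1 -72.7] [121.7  55.4] 2.9123082160949707
[ 410.  -327.2] [ 39.8 125.4] 74.6268310546875
[0.1, 0.0, 123.4] [-0.0, 0.0, -0.0]
```

Request:
{"op": "jog_arm", "data": {"steps": [[[0, 0, 50, 0, 0, 0, 1], [0, 0, 90, 0, 0, 0, 1], [0, 0, 112, 0, 0, 0, 1], [0, 0, 123, 0, 0, 0, 1], [0, 0, 123, 0, 0, 0, -1], [0, 0, 123, 0, 0, 0, -1], [0, 0, 123, 0, 0, 0, -1], [0, 0, 123, 0, 0, 0, -1]]]}}

```text
t: 41.9
tcp_pos: [0.4396, -0.075, 0.0284]
tcp_rot: [-3.141, 0.002, -3.119]
contact_force: [-1.3, 1.9, 6.2]
width: 0.0551
finger_force: 64.1
```

Request:
{"op": "jog_arm", "data": {"steps": [[[0, 0, 0, 0, 0, 0, -1], [0, 0, -10, 0, 0, 0, -1], [0, 0, -40, 0, 0, 0, -1], [0, 0, -80, 0, 0, 0, -1], [0, 0, -130, 0, 0, 0, -1], [0, 0, -183, 0, 0, 0, -1], [0, 0, -183, 0, 0, 0, -1], [0, 0, -183, 0, 0, 0, -1]]]}}

```text
t: 42.9
tcp_pos: [0.4387, -0.0749, 0.2103]
tcp_rot: [-3.141, 0.001, -3.119]
contact_force: [-0.5, -0.2, -2.3]
width: 0.0553
finger_force: 64.5
```

Run:
```python
from geo import *
w=np.array([.4627,.2988,.0659])-so; print("level1 contact TCP slope",(w@ex).round(4),(w@ey).round(4),(w@ez).round(4))
s=manip.state(); print(s["tcp_pos"],s["width"])
plan([(S(-.085,0,.181),RS),(S(-.07,0,.070),RS),(S(-.0615,0,.066),RS)])
print(S(-.085,0,.181))
```

```text
level1 contact TCP slope -0.0607 0.0008 0.0293
[ 0.43873278 -0.07492239  0.21033728] 0.05529139625980707
[-45.7, 381.1, -8.5] [4.4, 14.5, -33.5]
[-15.0, -0.0, 111.0] [0.0, 0.0, 0.0]
[-8.5, 0.0, 4.0] [0.0, 0.0, 0.0]
[0.47582871 0.30707404 0.21876843]
```

Request:
{"op": "jog_arm", "data": {"steps": [[[-6, 50, -5, 0, 0, -4, -1], [-12, 100, -8.5, 0, 0, -8, -1], [-18, 150, -8.5, 1, 3, -13, -1], [-24, 200, -8.5, 2, 6, -18, -1], [-30, 250, -8.5, 3, 9, -24, -1], [-36, 300, -8.5, 4, 12, -29, -1], [-42, 350, -8.5, 4.4, 14.5, -33.5, -1], [-45.7, 381, -8.5, 4.4, 14.5, -33.5, -1]]]}}

```text
t: 43.9
tcp_pos: [0.4757, 0.3091, 0.2165]
tcp_rot: [3.141, -0.265, -2.528]
contact_force: [0.7, 0.2, -1.7]
width: 0.055
finger_force: 64.6
```

Request:
{"op": "jog_arm", "data": {"steps": [[[0, 0, 0, 0, 0, 0, -1], [0, 0, 0, 0, 0, 0, -1], [-5, 0, 40, 0, 0, 0, -1], [-10, 0, 75, 0, 0, 0, -1], [-15, 0, 100, 0, 0, 0, -1], [-19, 0, 108, 0, 0, 0, -1], [-23, 0, 113, 0, 0, 0, -1], [-23, 0, 115, 0, 0, 0, -1]]]}}

```text
t: 44.9
tcp_pos: [0.4707, 0.3027, 0.1022]
tcp_rot: [-3.141, -0.259, -2.532]
contact_force: [0.0, -1.0, -2.4]
width: 0.0548
finger_force: 64.6
```

Run:
```python
from geo import *
s=manip.state(); print(s["contact_force"])
plan([(S(-.0612,0,.0645),RS)])
```

```text
[ 2.32175177e-03 -1.04165105e+00 -2.44517528e+00]
[-0.4, 0.6, 2.1] [-0.0, 0.0, -0.0]
```

Request:
{"op": "jog_arm", "data": {"steps": [[[0, 0.6, 0.5, 0, 0, 0, -1], [0, 0.6, 1, 0, 0, 0, -1], [0, 0.6, 1.5, 0, 0, 0, -1], [0, 0.6, 2, 0, 0, 0, -1], [0, 0.6, 2.3, 0, 0, 0, -1], [0, 0.6, 2.3, 0, 0, 0, -1], [0, 0.6, 2.3, 0, 0, 0, -1], [0, 0.6, 2.3, 0, 0, 0, -1]]]}}

```text
t: 45.9
tcp_pos: [0.4694, 0.3029, 0.1002]
tcp_rot: [-3.141, -0.26, -2.531]
contact_force: [0.1, 0.0, 6.5]
width: 0.055
finger_force: 65.7
```

Request:
{"op": "jog_arm", "data": {"steps": [[[0, 0, 0, 0, 0, 0, 0.6], [0, 0, 0, 0, 0, 0, 1], [0, 0, 0, 0, 0, 0, 1], [0, 0, -20, 0, 0, 0, 1], [0, 0, -60, 0, 0, 0, 1], [0, 0, -110, 0, 0, 0, 1], [0, 0, -130, 0, 0, 0, 1], [0, 0, -130, 0, 0, 0, 1]]]}}

```text
t: 46.9
tcp_pos: [0.4973, 0.3224, 0.2259]
tcp_rot: [-3.141, -0.258, -2.531]
contact_force: [1.1, -0.3, -0.4]
width: 0.0854
finger_force: 0.0
```

Run:
```python
from find import *; from chk import *
s=manip.state(); print(s["tcp_pos"],s["tcp_rot"])
pile(.072,"w14"); find("t3")
p=[.448,-.208]; R=Rd(np.radians(188)); plan([(p+[.15],R),(p+[.027],R)])
```

```text
[0.49731363 0.32237166 0.22590325] [-3.14065365 -0.25820952 -2.53121696]
pile rect slope mm [-61.8  -0.1] [123.8  56.6] 0.7
carton [ 403.8 -346.2] [119.3  59.8] ang -0.2 px [416. 239.]
carton [ 467.3 -225.2] [119.1  58.4] ang 8.4 px [382. 220.]
[312.5, -406.4, 160.6] [-3.5, -14.7, 26.8]
[-0.0, -0.0, 123.0] [0.0, 0.0, 0.0]
```

Carton C has been knocked and now reads (467, -225) at 8.4°, so I'm using the new pose.

Run:
```python
from geo import *
p=[.467,-.225]; R=Rd(np.radians(188.4)); plan([(p+[.15],R)])
```

```text
[306.9, -431.2, 159.1] [-3.5, -14.7, 26.4]
```

Request:
{"op": "jog_arm", "data": {"steps": [[[30, -43, 8, 0, -1, 3, 1], [60, -86, 20, -0.7, -3, 6, 1], [90, -129, 35, -1.2, -5, 10, 1], [120, -172, 50, -1.7, -7, 13, 1], [150, -215, 70, -2.2, -9, 16, 1], [180, -258, 90, -2.8, -11, 20, 1], [210, -301, 108, -3.5, -14.7, 26.4, 1], [245, -345, 126, -3.5, -14.7, 26.4, 1]]]}}

```text
t: 48.0
tcp_pos: [0.472, -0.1163, 0.1656]
tcp_rot: [3.14, 0.001, -2.996]
contact_force: [1.0, 0.7, 0.5]
width: 0.0857
finger_force: 0.0
```

Run:
```python
from geo import *
p=[.467,-.225]; R=Rd(np.radians(188.4)); plan([(p+[.15],R)])
```

```text
[20.7, -106.9, 15.5] [0.1, 0.1, -0.1]
```

Request:
{"op": "jog_arm", "data": {"steps": [[[10, -50, 8, 0, 0, 0, 1], [20.7, -106, 15, 0, 0, 0, 1], [20.7, -106, 15, 0, 0, 0, 1], [20.7, -106, 15, 0, 0, 0, 1], [20.7, -106, 15, 0, 0, 0, 1], [20.7, -106, 15, 0, 0, 0, 1], [20.7, -106, 15, 0, 0, 0, 1], [20.7, -106, 15, 0, 0, 0, 1]]]}}

```text
t: 49.0
tcp_pos: [0.4691, -0.2226, 0.1517]
tcp_rot: [3.141, 0.001, -2.994]
contact_force: [-0.4, 0.5, -0.5]
width: 0.0851
finger_force: 0.0
```

Run:
```python
from geo import *; from cart import *
s=manip.state(); print(s["tcp_pos"],s["tcp_rot"])
im,c=snap("wrist","w15")
for r,k in cartons(im,c,0,amin=2000): 
    k=k[:,0].astype(float); w=onz(k,c,.036); rr=cv2.minAreaRect((w[:,:2]*1000).astype(np.float32)); print(np.round(rr[0],1),np.round(rr[1],1),rr[2])
p=[.467,-.225]; R=Rd(np.radians(188.4)); plan([(p+[.027],R)])
```

```text
[ 0.46911168 -0.22261153  0.15173884] [ 3.14126115e+00  1.09101191e-03 -2.99412779e+00]
[ 471.1 -224.5] [125.7  55.8] 8.113764762878418
[ 406.5 -346.4] [ 55.9 120.3] 87.52267456054688
[2.5, -2.0, 124.7] [0.0, 0.1, 0.0]
```

Request:
{"op": "jog_arm", "data": {"steps": [[[1, -2, 50, 0, 0, 0, 1], [1, -2, 90, 0, 0, 0, 1], [1, -2, 112, 0, 0, 0, 1], [1, -2, 124.5, 0, 0, 0, 1], [1, -2, 124.5, 0, 0, 0, -1], [1, -2, 124.5, 0, 0, 0, -1], [1, -2, 124.5, 0, 0, 0, -1], [1, -2, 124.5, 0, 0, 0, -1]]]}}

```text
t: 50.05
tcp_pos: [0.4689, -0.2252, 0.0282]
tcp_rot: [-3.141, 0.002, -2.995]
contact_force: [-1.4, -0.0, 7.8]
width: 0.0548
finger_force: 64.5
```

Request:
{"op": "jog_arm", "data": {"steps": [[[0, 0, 0, 0, 0, 0, -1], [0, 0, -10, 0, 0, 0, -1], [0, 0, -40, 0, 0, 0, -1], [0, 0, -80, 0, 0, 0, -1], [0, 0, -130, 0, 0, 0, -1], [0, 0, -190, 0, 0, 0, -1], [0, 0, -220, 0, 0, 0, -1], [0, 0, -220, 0, 0, 0, -1]]]}}

```text
t: 51.05
tcp_pos: [0.4689, -0.2254, 0.2497]
tcp_rot: [-3.139, 0.004, -2.995]
contact_force: [0.8, -0.3, -2.7]
width: 0.0549
finger_force: 64.3
```

Run:
```python
from geo import *
s=manip.state(); print(s["tcp_pos"],s["width"])
plan([(S(-.085,0,.217),RS),(S(-.0615,0,.102),RS)])
print(S(-.085,0,.217))
```

```text
[ 0.46887197 -0.22543688  0.24971414] 0.054866176978409634
[-93.2, 529.9, -4.8] [3.3, 14.8, -26.5]
[-23.5, -0.0, 115.0] [0.0, 0.0, 0.0]
[0.48340988 0.31238244 0.25355847]
```

Request:
{"op": "jog_arm", "data": {"steps": [[[-9, 55, 0, 0, 0, -2, -1], [-18, 110, -4, 0, 0, -4, -1], [-28, 165, -4.8, 0, 1, -6, -1], [-38, 220, -4.8, 0.7, 3, -10, -1], [-48, 275, -4.8, 1.4, 6, -14, -1], [-58, 330, -4.8, 2, 9, -18, -1], [-68, 385, -4.8, 2.7, 12, -22, -1], [-78, 440, -4.8, 3.3, 14.8, -26.5, -1]]]}}

```text
t: 52.05
tcp_pos: [0.4803, 0.2234, 0.2513]
tcp_rot: [3.138, -0.264, -2.526]
contact_force: [0.2, -0.7, -1.6]
width: 0.0549
finger_force: 64.4
```

Request:
{"op": "jog_arm", "data": {"steps": [[[0, 0, 0, 0, 0, 0, -1], [0, 0, 0, 0, 0, 0, -1], [0, 0, 0, 0, 0, 0, -1], [0, 0, 0, 0, 0, 0, -1], [0, 0, 0, 0, 0, 0, -1], [0, 0, 0, 0, 0, 0, -1], [0, 0, 0, 0, 0, 0, -1], [0, 0, 0, 0, 0, 0, -1]]]}}

```text
t: 53.05
tcp_pos: [0.4809, 0.2216, 0.2522]
tcp_rot: [3.138, -0.261, -2.529]
contact_force: [0.1, -0.0, -2.1]
width: 0.0548
finger_force: 64.6
```

Run:
```python
from geo import *
plan([(S(-.085,0,.217),RS)])
```

```text
[-52.0, 72.9, -15.0] [0.2, -0.1, 0.1]
```

Request:
{"op": "jog_arm", "data": {"steps": [[[-26, 36, -8, 0.2, -0.1, 0, -1], [-52, 73, -15, 0.2, -0.1, 0, -1], [-52, 73, -15, 0.2, -0.1, 0, -1], [-52, 73, -15, 0.2, -0.1, 0, -1], [-57, 73, 25, 0.2, -0.1, 0, -1], [-62, 73, 60, 0.2, -0.1, 0, -1], [-68, 73, 80, 0.2, -0.1, 0, -1], [-70, 73, 90, 0.2, -0.1, 0, -1]]]}}

```text
t: 54.05
tcp_pos: [0.475, 0.3061, 0.1469]
tcp_rot: [3.142, -0.26, -2.53]
contact_force: [0.2, 0.5, -1.2]
width: 0.0547
finger_force: 64.7
```

Run:
```python
from geo import *
plan([(S(-.0612,0,.1025),RS)])
```

```text
[-6.6, 0.3, 8.7] [-0.0, -0.0, 0.0]
```

Request:
{"op": "jog_arm", "data": {"steps": [[[-3, 0.3, 3, 0, 0, 0, -1], [-6, 0.3, 6, 0, 0, 0, -1], [-6, 0.3, 8, 0, 0, 0, -1], [-6, 0.3, 9, 0, 0, 0, -1], [-6, 0.3, 9.5, 0, 0, 0, -1], [-6, 0.3, 10, 0, 0, 0, -1], [-6, 0.3, 10, 0, 0, 0, -1], [-6, 0.3, 10, 0, 0, 0, -1]]]}}

```text
t: 55.05
tcp_pos: [0.4776, 0.3093, 0.1363]
tcp_rot: [3.142, -0.259, -2.529]
contact_force: [0.5, -0.4, -2.9]
width: 0.0554
finger_force: 64.8
```

Run:
```python
from geo import *
for p in (manip.state()["tcp_pos"],[.4694,.3029,.1002]):
    w=np.array(p)-so; print((w@ex).round(4),(w@ey).round(4),(w@ez).round(4))
```

```text
-0.0611 0.0008 0.102
-0.0619 0.0003 0.0644
```

Not yet touching; I'll lower 1.5 mm more.

Request:
{"op": "jog_arm", "data": {"steps": [[[0, 0, 0.5, 0, 0, 0, -1], [0, 0, 1, 0, 0, 0, -1], [0, 0, 1.5, 0, 0, 0, -1], [0, 0, 1.8, 0, 0, 0, -1], [0, 0, 1.8, 0, 0, 0, -1], [0, 0, 1.8, 0, 0, 0, -1], [0, 0, 1.8, 0, 0, 0, -1], [0, 0, 1.8, 0, 0, 0, -1]]]}}

```text
t: 56.05
tcp_pos: [0.4772, 0.309, 0.1346]
tcp_rot: [3.142, -0.259, -2.529]
contact_force: [-0.1, -0.4, 1.1]
width: 0.055
finger_force: 64.9
```

Request:
{"op": "jog_arm", "data": {"steps": [[[0, 0, 0.5, 0, 0, 0, -1], [0, 0, 0.5, 0, 0, 0, -1], [0, 0, 0.5, 0, 0, 0, 0.6], [0, 0, 0.5, 0, 0, 0, 1], [0, 0, 0.5, 0, 0, 0, 1], [0, 0, -20, 0, 0, 0, 1], [0, 0, -60, 0, 0, 0, 1], [0, 0, -110, 0, 0, 0, 1]]]}}

```text
t: 57.05
tcp_pos: [0.5001, 0.3252, 0.2417]
tcp_rot: [3.141, -0.261, -2.529]
contact_force: [1.6, 0.5, 0.9]
width: 0.0857
finger_force: 0.0
```

Run:
```python
from find import *; from chk import *
s=manip.state(); print(s["tcp_pos"],s["tcp_rot"])
pile(.108,"w16"); find("t4")
p=[.404,-.346]; R=Rd(np.radians(180)); plan([(p+[.15],R)])
```

```text
[0.50009619 0.32516611 0.24167218] [ 3.1413682  -0.26081976 -2.52888883]
pile rect slope mm [-62.7   0.4] [ 56.5 124.9] 89.8
carton [ 403.9 -346.2] [119.   59.8] ang -0.2 px [416. 239.]
[428.1, -493.4, 209.2] [-4.5, -14.0, 34.9]
```

Request:
{"op": "jog_arm", "data": {"steps": [[[36, -41, 8, -0.5, -2, 5, 1], [72, -82, 20, -1, -4, 10, 1], [108, -123, 40, -2, -6, 15, 1], [144, -164, 60, -3, -8, 20, 1], [180, -206, 82, -4, -11, 26, 1], [216, -248, 104, -4.5, -14, 34.9, 1], [252, -290, 122, -4.5, -14, 34.9, 1], [285, -330, 139, -4.5, -14, 34.9, 1]]]}}

```text
t: 58.15
tcp_pos: [0.4346, -0.1253, 0.1793]
tcp_rot: [-3.139, -0.006, 3.141]
contact_force: [0.5, 0.4, 1.1]
width: 0.0854
finger_force: 0.0
```

Run:
```python
from geo import *
p=[.404,-.347]; R=Rd(np.radians(179.9)); plan([(p+[.15],R)])
```

```text
[30.3, -221.6, 30.2] [-0.2, -0.3, 0.1]
```

Request:
{"op": "jog_arm", "data": {"steps": [[[8, -55, 10, 0, 0, 0, 1], [16, -110, 20, 0, 0, 0, 1], [24, -165, 29, 0, 0, 0, 1], [30, -220, 29, 0, 0, 0, 1], [30, -220, 29, 0, 0, 0, 1], [30, -220, 29, 0, 0, 0, 1], [30, -220, 29, 0, 0, 0, 1], [30, -220, 29, 0, 0, 0, 1]]]}}

```text
t: 59.15
tcp_pos: [0.4056, -0.3429, 0.1516]
tcp_rot: [-3.139, -0.006, -3.14]
contact_force: [0.3, 1.4, -0.6]
width: 0.0854
finger_force: 0.0
```

Run:
```python
from geo import *; from cart import *
s=manip.state(); print(s["tcp_pos"],s["tcp_rot"])
im,c=snap("wrist","w17")
for r,k in cartons(im,c,0,amin=2000): 
    k=k[:,0].astype(float); w=onz(k,c,.036); rr=cv2.minAreaRect((w[:,:2]*1000).astype(np.float32)); print(np.round(rr[0],1),np.round(rr[1],1),rr[2])
p=[.404,-.347]; R=Rd(np.radians(179.9)); plan([(p+[.027],R)])
```

```text
[ 0.4056332  -0.34285802  0.15161533] [-3.13861452 -0.00610994 -3.14027302]
[ 405.7 -346.8] [ 55.7 121.5] 87.3713150024414
[0.9, -3.6, 124.6] [-0.2, -0.4, 0.2]
```

Request:
{"op": "jog_arm", "data": {"steps": [[[0, -3.6, 50, -0.2, -0.4, 0.2, 1], [0, -3.6, 90, -0.2, -0.4, 0.2, 1], [0, -3.6, 112, -0.2, -0.4, 0.2, 1], [0, -3.6, 124.5, -0.2, -0.4, 0.2, 1], [0, -3.6, 124.5, -0.2, -0.4, 0.2, -1], [0, -3.6, 124.5, -0.2, -0.4, 0.2, -1], [0, -3.6, 124.5, -0.2, -0.4, 0.2, -1], [0, -3.6, 124.5, -0.2, -0.4, 0.2, -1]]]}}

```text
t: 60.2
tcp_pos: [0.4051, -0.348, 0.0282]
tcp_rot: [-3.141, 0.002, 3.138]
contact_force: [-1.3, 1.4, 6.9]
width: 0.0554
finger_force: 64.0
```

Request:
{"op": "jog_arm", "data": {"steps": [[[0, 0, 0, 0, 0, 0, -1], [0, 0, -10, 0, 0, 0, -1], [0, 0, -40, 0, 0, 0, -1], [0, 0, -80, 0, 0, 0, -1], [0, 0, -130, 0, 0, 0, -1], [0, 0, -190, 0, 0, 0, -1], [0, 0, -250, 0, 0, 0, -1], [0, 0, -250, 0, 0, 0, -1]]]}}

```text
t: 61.2
tcp_pos: [0.4053, -0.3488, 0.2821]
tcp_rot: [-3.136, 0.006, 3.138]
contact_force: [-0.6, 0.7, -3.3]
width: 0.055
finger_force: 63.9
```

Run:
```python
from geo import *
s=manip.state(); print(s["tcp_pos"],s["width"])
plan([(S(-.085,-.12,.253),RS),(S(-.085,0,.253),RS)])
print(S(-.085,0,.253))
```

```text
[ 0.40529137 -0.34877015  0.28207172] 0.05499663933933789
[-152.7, 568.6, -8.5] [4.2, 14.7, -35.0]
[-0.0, 120.0, -0.0] [0.0, 0.0, 0.0]
[0.49099105 0.31769083 0.28834851]
```

Request:
{"op": "jog_arm", "data": {"steps": [[[-14, 54, 0, 0, 0, -2, -1], [-28, 108, -4, 0, 0, -5, -1], [-42, 162, -8.5, 0, 1, -9, -1], [-56, 216, -8.5, 0.8, 3, -13, -1], [-70, 270, -8.5, 1.6, 6, -18, -1], [-84, 324, -8.5, 2.4, 9, -23, -1], [-98, 378, -8.5, 3.3, 12, -29, -1], [-112, 432, -8.5, 4.2, 14.7, -35, -1]]]}}

```text
t: 62.2
tcp_pos: [0.5178, 0.0856, 0.2857]
tcp_rot: [3.134, -0.263, -2.526]
contact_force: [0.8, -0.5, -1.1]
width: 0.0552
finger_force: 64.0
```

Request:
{"op": "jog_arm", "data": {"steps": [[[0, 0, 0, 0, 0, 0, -1], [0, 0, 0, 0, 0, 0, -1], [0, 0, 0, 0, 0, 0, -1], [0, 0, 0, 0, 0, 0, -1], [0, 0, 0, 0, 0, 0, -1], [0, 0, 0, 0, 0, 0, -1], [0, 0, 0, 0, 0, 0, -1], [0, 0, 0, 0, 0, 0, -1]]]}}

```text
t: 63.2
tcp_pos: [0.5179, 0.0838, 0.2858]
tcp_rot: [3.134, -0.262, -2.529]
contact_force: [-0.4, 0.3, -2.0]
width: 0.0552
finger_force: 64.1
```

Run:
```python
from geo import *
plan([(S(-.085,0,.253),RS)])
```

```text
[-107.9, 207.1, -29.9] [0.4, -0.1, 0.1]
```

Request:
{"op": "jog_arm", "data": {"steps": [[[-25, 50, -8, 0.4, 0, 0, -1], [-52, 100, -15, 0.4, -0.1, 0, -1], [-80, 155, -22, 0.4, -0.1, 0, -1], [-108, 207, -30, 0.4, -0.1, 0, -1], [-108, 207, -30, 0.4, -0.1, 0, -1], [-108, 207, -30, 0.4, -0.1, 0, -1], [-108, 207, -30, 0.4, -0.1, 0, -1], [-108, 207, -30, 0.4, -0.1, 0, -1]]]}}

```text
t: 64.2
tcp_pos: [0.4914, 0.3167, 0.2887]
tcp_rot: [3.141, -0.26, -2.531]
contact_force: [0.4, 0.0, -2.1]
width: 0.0547
finger_force: 64.3
```

Run:
```python
from geo import *
s=manip.state(); print(s["tcp_pos"],s["contact_force"])
plan([(S(-.0612,0,.1395),RS)])
```

```text
[0.49143662 0.31668609 0.28866521] [ 0.35598276  0.01804491 -2.09234318]
[-24.0, 1.0, 113.8] [0.0, 0.0, -0.0]
```

Request:
{"op": "jog_arm", "data": {"steps": [[[-8, 1, 40, 0, 0, 0, -1], [-16, 1, 75, 0, 0, 0, -1], [-22, 1, 100, 0, 0, 0, -1], [-24, 1, 110, 0, 0, 0, -1], [-24, 1, 113, 0, 0, 0, -1], [-24, 1, 114.5, 0, 0, 0, -1], [-24, 1, 115.5, 0, 0, 0, -1], [-24, 1, 115.5, 0, 0, 0, -1]]]}}

```text
t: 65.2
tcp_pos: [0.4852, 0.3144, 0.172]
tcp_rot: [3.141, -0.259, -2.53]
contact_force: [-3.9, -5.5, 3.3]
width: 0.0552
finger_force: 63.8
```

Run:
```python
from geo import *
s=manip.state(); w=np.array(s["tcp_pos"])-so; print((w@ex).round(4),(w@ey).round(4),(w@ez).round(4),s["contact_force"])
```

```text
-0.0615 0.0006 0.1389 [-3.89566305 -5.50252179  3.27628361]
```

Request:
{"op": "jog_arm", "data": {"steps": [[[1, 0, 0, 0, 0, 0, -1], [1.5, 0, 0, 0, 0, 0, -1], [1.5, 0, 0, 0, 0, 0, -1], [1.5, 0, 0.5, 0, 0, 0, -1], [1.5, 0, 1, 0, 0, 0, -1], [1.5, 0, 1, 0, 0, 0, -1], [1.5, 0, 1, 0, 0, 0, -1], [1.5, 0, 1, 0, 0, 0, -1]]]}}

```text
t: 66.2
tcp_pos: [0.4838, 0.3139, 0.17]
tcp_rot: [3.141, -0.26, -2.529]
contact_force: [0.6, -0.9, -1.6]
width: 0.055
finger_force: 63.5
```

Run:
```python
from geo import *
s=manip.state(); w=np.array(s["tcp_pos"])-so; print((w@ex).round(4),(w@ey).round(4),(w@ez).round(4),s["contact_force"])
```

```text
-0.0624 0.001 0.1366 [ 0.5956687  -0.92005379 -1.64766983]
```

Free of the backstop now; I'll lower to contact.

Request:
{"op": "jog_arm", "data": {"steps": [[[0, 0, 0.3, 0, 0, 0, -1], [0, 0, 0.6, 0, 0, 0, -1], [0, 0, 0.9, 0, 0, 0, -1], [0, 0, 1.2, 0, 0, 0, -1], [0, 0, 1.2, 0, 0, 0, -1], [0, 0, 1.2, 0, 0, 0, -1], [0, 0, 1.2, 0, 0, 0, -1], [0, 0, 1.2, 0, 0, 0, -1]]]}}

```text
t: 67.2
tcp_pos: [0.4838, 0.3138, 0.1696]
tcp_rot: [3.141, -0.259, -2.529]
contact_force: [0.2, 0.6, 7.8]
width: 0.0553
finger_force: 64.7
```

Request:
{"op": "jog_arm", "data": {"steps": [[[0, 0, 0, 0, 0, 0, 0.6], [0, 0, 0, 0, 0, 0, 1], [0, 0, 0, 0, 0, 0, 1], [0, 0, -20, 0, 0, 0, 1], [0, 0, -60, 0, 0, 0, 1], [0, 0, -100, 0, 0, 0, 1], [0, 0, -130, 0, 0, 0, 1], [0, 0, -130, 0, 0, 0, 1]]]}}

```text
t: 68.2
tcp_pos: [0.5118, 0.3332, 0.2957]
tcp_rot: [3.141, -0.257, -2.53]
contact_force: [0.1, -0.2, -0.2]
width: 0.0855
finger_force: 0.0
```

Run:
```python
from find import *; from chk import *
s=manip.state(); print(s["tcp_pos"],s["tcp_rot"])
pile(.144,"w18"); find("t5")
# pump dish: bright round top in top view
ti,tc=load("top","t5"); cv2.imwrite("pics/pump.png",cv2.resize(ti[165:215,395:455],None,fx=6,fy=6)[:,:,::-1])
g=cv2.cvtColor(np.ascontiguousarray(ti),cv2.COLOR_RGB2GRAY)
ci=cv2.HoughCircles(cv2.resize(g[165:215,395:455],None,fx=4,fy=4,interpolation=cv2.INTER_CUBIC),cv2.HOUGH_GRADIENT,1,60,param1=80,param2=15,minRadius=28,maxRadius=42)
for q in ci[0]: print("circ",q, onz((395+(q[0]+.5)/4-.5,165+(q[1]+.5)/4-.5),tc,.144).round(4))
si,sc=snap("scene","s5"); gs=cv2.cvtColor(si,cv2.COLOR_RGB2GRAY)
print(proj([[.569,-.377,.144]],sc).round(),proj([[.569,-.377,.144]],tc).round())
plan([([.5,-.15,.32],Rd(np.pi))])
```

```text
[0.51177401 0.33318696 0.29572154] [ 3.14119329 -0.25703199 -2.5295851 ]
pile rect slope mm [-63.2   0.9] [ 56.2 125.7] 88.3
circ [146.5  83.5  32.4] [[ 0.5741 -0.3746  0.144 ]]
[[193. 193.]] [[432. 187.]]
[283.3, -388.9, 47.9] [-4.5, -14.5, 34.9]
```

Request:
{"op": "jog_arm", "data": {"steps": [[[30, -45, -15, -0.5, -2, 5, 1], [65, -90, -15, -1, -4, 10, 1], [100, -140, 0, -2, -6, 15, 0], [140, -190, 5, -3, -9, 20, -1], [180, -245, 15, -4, -12, 27, -1], [215, -295, 25, -4.5, -14.5, 34.9, -1], [250, -345, 35, -4.5, -14.5, 34.9, -1], [283, -389, 48, -4.5, -14.5, 34.9, -1]]]}}

```text
t: 69.35
tcp_pos: [0.4994, -0.1506, 0.32]
tcp_rot: [3.141, 0.001, 3.141]
contact_force: [2.4, -0.5, 0.0]
width: 0.0001
finger_force: 0.0
```

Run:
```python
from geo import *
plan([([.55,-.27,.32],Rd(np.pi))])
```

```text
[-50.7, -119.3, -0.0] [0.0, 0.0, -0.0]
```

Run:
```python
from geo import *
im,c=snap("wrist","w19"); s=manip.state(); print(s["tcp_pos"])
print("strip ends px",proj([H(-.1,0,.052),H(-.073,0,.06),H(-.1135,0,.09)],c).round(),"pump px",proj([[.574,-.375,.144]],c).round())
```

```text
[ 0.49900819 -0.15671802  0.31871162]
strip ends px [[410. 269.]
 [430. 272.]
 [408. 284.]] pump px [[120. 248.]]
```

Request:
{"op": "jog_arm", "data": {"steps": [[[-25, -50, 0, 0, 0, 0, -1], [-51, -100, 0, 0, 0, 0, -1], [-51, -119, 0, 0, 0, 0, -1], [-51, -119, 0, 0, 0, 0, -1], [-51, -119, 0, 0, 0, 0, -1], [-51, -119, 0, 0, 0, 0, -1], [-51, -119, 0, 0, 0, 0, -1], [-51, -119, 0, 0, 0, 0, -1]]]}}

```text
t: 70.4
tcp_pos: [0.5514, -0.2675, 0.3208]
tcp_rot: [-3.142, 0.001, 3.141]
contact_force: [-0.4, 0.7, 0.5]
width: -0.0001
finger_force: 0.0
```

Run:
```python
from geo import *
im,c=snap("wrist","w20"); s=manip.state(); print(s["tcp_pos"])
u=proj([[.574,-.375,.144]],c)[0]; print("pump px",u.round())
i9,c9=load("wrist","w19"); top,tc=load("top","t5")
def circ(im,c):
    u=proj([[.574,-.375,.144]],c)[0].round().astype(int); r=.027*c[0][0,0]/((c[2]@np.array([.574,-.375,.144])+c[3])[2])
    g=cv2.cvtColor(np.ascontiguousarray(im),cv2.COLOR_RGB2GRAY); y0=max(0,u[1]-60);x0=max(0,u[0]-60); g=g[y0:u[1]+60,x0:u[0]+60]
    q=cv2.HoughCircles(cv2.resize(g,None,fx=3,fy=3,interpolation=cv2.INTER_CUBIC),cv2.HOUGH_GRADIENT,1,40,param1=80,param2=20,minRadius=int(3*r*.85),maxRadius=int(3*r*1.15))
    return r,(q[0][:4,:]/3+[x0-.33,y0-.33,0] if q is not None else None)
for n,(a,b) in {"19":(i9,c9),"20":(im,c)}.items():
    r,q=circ(a,b); print(n,r,q)
    if q is not None:
        for k in q: print(onz(k[:2],b,.144).round(4), tri(k[:2],b,(395+(146.5+.5)/4-.5,165+(83.5+.5)/4-.5),tc))
# composite check picture: top crop + wrist 19 + wrist 20
o=np.hstack([cv2.resize(top[90:290,180:460],(400,286)),cv2.resize(i9,(400,286))]); o2=np.hstack([cv2.resize(im,(400,250)),cv2.resize(load("scene","s5")[0][150:290,250:474],(400,250))])
cv2.imwrite("pics/final.png",cv2.convertScaleAbs(np.vstack([o,o2]),alpha=1.2)[:,:,::-1])
```

```text
[ 0.55143742 -0.26763896  0.32073644]
pump px [219. 202.]
19 25.08603303273343 [[124.17       244.50333206  26.26666832]]
[[ 0.5702 -0.3696  0.144 ]] (array([ 0.57571535, -0.37729359,  0.13332146]), np.float64(0.0008207040915021236))
20 26.209857459734458 [[220.83666794 199.17        23.13333321]]
[[ 0.5705 -0.3732  0.144 ]] (array([ 0.57728524, -0.37988244,  0.12365987]), np.float64(0.0015870662560026547))
```

View pics/final.png

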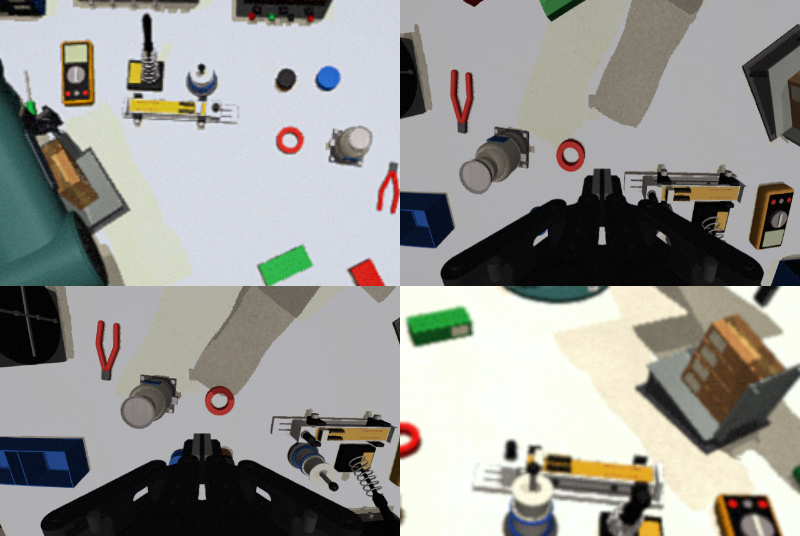

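The four cartons are stacked flat against the backstop, the strip is reversed under the home jaw, and the tools are undisturbed. The dish is at about (0.572, -0.374). Now to press it.

Run:
```python
from geo import *
plan([([.572,-.374,.20],Rd(np.pi)),([.572,-.374,.155],Rd(np.pi))])
```

```text
[-20.4, -106.4, 120.8] [0.0, 0.1, -0.0]
[0.0, -0.0, 45.0] [0.0, 0.0, 0.0]
```

Request:
{"op": "jog_arm", "data": {"steps": [[[-10, -50, 0, 0, 0, 0, -1], [-20.5, -105, 20, 0, 0, 0, -1], [-20.5, -105, 60, 0, 0, 0, -1], [-20.5, -105, 100, 0, 0, 0, -1], [-20.5, -105, 120, 0, 0, 0, -1], [-20.5, -105, 120, 0, 0, 0, -1], [-20.5, -105, 120, 0, 0, 0, -1], [-20.5, -105, 120, 0, 0, 0, -1]]]}}

```text
t: 71.45
tcp_pos: [0.5724, -0.3732, 0.2018]
tcp_rot: [-3.141, 0.003, 3.141]
contact_force: [0.1, 0.2, -0.0]
width: 0.0001
finger_force: 0.0
```

Request:
{"op": "jog_arm", "data": {"steps": [[[0, 0, 15, 0, 0, 0, -1], [0, 0, 30, 0, 0, 0, -1], [0, 0, 36, 0, 0, 0, -1], [0, 0, 40, 0, 0, 0, -1], [0, 0, 43, 0, 0, 0, -1], [0, 0, 44, 0, 0, 0, -1], [0, 0, 44, 0, 0, 0, -1], [0, 0, 44, 0, 0, 0, -1]]]}}

```text
t: 72.45
tcp_pos: [0.5721, -0.3729, 0.1569]
tcp_rot: [-3.142, 0.001, 3.141]
contact_force: [-1.6, 2.5, 3.8]
width: 0.0001
finger_force: 1.9
```

Request:
{"op": "jog_arm", "data": {"steps": [[[0, 0, 1, 0, 0, 0, -1], [0, 0, 2, 0, 0, 0, -1], [0, 0, 2.5, 0, 0, 0, -1], [0, 0, 2.5, 0, 0, 0, -1], [0, 0, 2.5, 0, 0, 0, -1], [0, 0, 2.5, 0, 0, 0, -1], [0, 0, 2.5, 0, 0, 0, -1], [0, 0, 2.5, 0, 0, 0, -1]]]}}

```text
t: 73.45
tcp_pos: [0.5722, -0.373, 0.1557]
tcp_rot: [-3.14, 0.002, 3.141]
contact_force: [-6.9, 5.7, 20.2]
width: -0.0
finger_force: 10.0
```

Right down (hard stop, 20 N). Raising clear.

Request:
{"op": "jog_arm", "data": {"steps": [[[0, 0, -5, 0, 0, 0, -1], [0, 0, -15, 0, 0, 0, -1], [0, 0, -40, 0, 0, 0, -1], [0, 0, -80, 0, 0, 0, -1], [0, 0, -120, 0, 0, 0, -1], [0, 0, -120, 0, 0, 0, -1], [0, 0, -120, 0, 0, 0, -1], [0, 0, -120, 0, 0, 0, -1]]]}}

```text
t: 74.45
tcp_pos: [0.5717, -0.3727, 0.273]
tcp_rot: [3.14, -0.0, 3.141]
contact_force: [1.5, 0.7, -0.2]
width: -0.0003
finger_force: 0.0
```

Run:
```python
from geo import *
im,c=snap("scene","s6"); a,_=load("scene","s5")
d=cv2.absdiff(np.ascontiguousarray(im),np.ascontiguousarray(a)).max(2)
for n,X in (("pile",[.47,.30,.09]),("strip",[.655,.076,.05]),("jaw",[.652,-.038,.07])):
    u=proj([X],c)[0].astype(int); print(n,u,d[u[1]-18:u[1]+18,u[0]-18:u[0]+18].mean().round(2))
s=manip.state(); print(s["tcp_pos"],s["contact_force"],s["t"]); print(manip.finish_job())
```

```text
pile [431 202] 9.58
strip [354 253] 4.74
jaw [312 243] 4.57
[ 0.57170492 -0.37271988  0.2730756 ] [0.19865115 0.07581833 0.08263794] 74.5
the job is handed in; nothing more can be done
None
```

I handed the job in at 74.5 s: the strip is turned end for end with the jaw home, all four cartons are piled on the slope, and the dish was pressed right down and released last; no verdict came back.

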